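Gauge the spacers and file them in the sorter

TASK

Gauge the turned spacers on the desk one at a time, from the thinnest to the thickest of those present: stand the spacer upright between the caliper's jaws, let go of it and slide the jaw shut until both jaws press on it for a moment; then open the jaw, turn the sorter's turntable until the bin marked with that spacer's size is under the loading port, and drop the spacer in, before gauging the next one. When all are in their bins, leave the empty caliper fully shut, and do not disturb the can or the mug.

Things in the scene. Friction and masses are not known exactly. Their poses are not given: they have to be found in the camera images.
- spacer20: turned aluminium spacer, a plain cylinder 20 mm in diameter and 40 mm tall, 40 g or so, with a dark round on its top, standing on the desk in the front left part; origin at the centre of its underside, z up. Only two or three of the four sizes (20, 28, 36, 44 mm) are present in a run
- spacer28: turned aluminium spacer, a plain cylinder 28 mm in diameter and 40 mm tall, 70 g or so, with a dark round on its top, standing on the desk in the front left part; origin at the centre of its underside, z up. Only two or three of the four sizes (20, 28, 36, 44 mm) are present in a run
- spacer36: turned aluminium spacer, a plain cylinder 36 mm in diameter and 40 mm tall, 110 g or so, with a dark round on its top, standing on the desk in the front left part; origin at the centre of its underside, z up. Only two or three of the four sizes (20, 28, 36, 44 mm) are present in a run
- spacer44: turned aluminium spacer, a plain cylinder 44 mm in diameter and 40 mm tall, 165 g or so, with a dark round on its top, standing on the desk in the front left part; origin at the centre of its underside, z up. Only two or three of the four sizes (20, 28, 36, 44 mm) are present in a run
- caliper: bench caliper held jaws-up on a fixed black stand (60 x 250 x 12 mm). Origin: stand underside, in the plane of the fixed jaw's face. y = measuring direction, from fixed to moving jaw; x level across it. A grey rest pad, 52 mm wide (x), y = -2 to 98 mm, top 20 mm above the desk, is where a part stands upright between the jaws, on the line x = 0
- fixed_jaw: fixed upright steel jaw, 10 mm wide (x), 12 mm thick (y = -12 to 0), from 20 to 58 mm above the desk; same frame as the caliper, so its measuring face is at y = 0
- moving_jaw: moving upright steel jaw (10 mm wide, 12 mm thick, 21 to 59 mm above the desk) and its black slider (30 mm wide, top 34 mm high, 12 to 70 mm behind the face). Slides along the caliper's +y to open, 0 to 80 mm; about 1.2 N of friction, stays where left, starts 15 to 70 mm open. Origin: plane of its measuring face, desk height, so distance from fixed_jaw = opening; axes as the caliper's
- thumb (a point): middle of the thumb post on the slider, 58 mm behind the moving jaw's measuring face: a square black post 14 x 14 mm from 34 to 67 mm above the desk; this point is 50 mm above the desk. Grip it across the caliper's x from above and move it along y to work the jaw
- rest (a point): point on the rest pad (20 mm above the desk) in the middle of the fixed jaw's face; axes as the caliper's
- sorter: fixed sorter: grey square housing 276 x 276 mm with a clear top plate, upper side 70 mm above the desk. Origin: centre of its underside, on the turntable's axis. The top is cut away on its -x side as the loading port, 96 mm wide in y, from x = -138 to x = -48 mm (front wall there 50 mm high): parts can only go in there
- port (a point): centre of the loading port, 85 mm from the turntable's axis on the sorter's -x side, 70 mm above the desk (level with the clear top); axes as the sorter's
- rotor (a joint): angle of the turntable in rad, counter-clockwise from above positive, turns either way more than a full turn; no detents, stays where left (0.06 N m of friction). Rotor frame = sorter frame turned by this about z; knob bar along the rotor's x, bin20 along its +x, bin36 +y, bin28 -x, bin44 -y
- knob (a point): on the turntable's axis, 94 mm above the desk: height to grip the turning knob, an upright black bar 60 mm long (rotor x), 18 mm wide (rotor y), from 70 to 100 mm above the desk, standing on a grey disc 88 mm across that is level with the clear top. x axis = rotor's x. It turns the turntable directly
- bin20 (a point): centre of the floor of the turntable bin for the 20 mm spacer, 11 mm above the desk, 85 mm from the turntable's axis; inside 68 x 68 mm, walls 3 mm thick with their tops 40 mm above the desk. A dark round 20 mm across on its floor marks it. A bin is under the port when this point is under port
- bin28 (a point): centre of the floor of the turntable bin for the 28 mm spacer, 11 mm above the desk, 85 mm from the turntable's axis; inside 68 x 68 mm, walls 3 mm thick with their tops 40 mm above the desk. A dark round 28 mm across on its floor marks it. A bin is under the port when this point is under port
- bin36 (a point): centre of the floor of the turntable bin for the 36 mm spacer, 11 mm above the desk, 85 mm from the turntable's axis; inside 68 x 68 mm, walls 3 mm thick with their tops 40 mm above the desk. A dark round 36 mm across on its floor marks it. A bin is under the port when this point is under port
- bin44 (a point): centre of the floor of the turntable bin for the 44 mm spacer, 11 mm above the desk, 85 mm from the turntable's axis; inside 68 x 68 mm, walls 3 mm thick with their tops 40 mm above the desk. A dark round 44 mm across on its floor marks it. A bin is under the port when this point is under port
- can: bystander: red can, 52 mm across, 130 mm tall, origin under its centre
- mug: bystander: white mug, 80 mm across, 95 mm tall, origin under its centre
Not all that is in view belongs to the job. What is shaped like the spacer44 but brown is not meant.

How it is judged:
On the way, in this order (a step that is already met when the one before it is completed fails the run):
1. the 20 mm spacer stands free between the caliper jaws, both of which press on it (contact force between each of moving_jaw, fixed_jaw and spacer20 above 1.5 N and angle between spacer20's own z axis and vertical below 0.15 rad and contact force between the fingers and spacer20 below 0.5 N), for 0.3 s.
2. the 20 mm spacer lies in the bin that is marked with its size (horizontal distance between spacer20 and bin20 below 0.048 m and height (world z) of spacer20 below 0.05 m and linear speed of spacer20 below 0.03 m/s), for 0.3 s.
3. the 28 mm spacer stands free between the caliper jaws, both of which press on it (contact force between each of moving_jaw, fixed_jaw and spacer28 above 1.5 N and angle between spacer28's own z axis and vertical below 0.15 rad and contact force between the fingers and spacer28 below 0.5 N), for 0.3 s.
4. the 28 mm spacer lies in the bin that is marked with its size (horizontal distance between spacer28 and bin28 below 0.048 m and height (world z) of spacer28 below 0.05 m and linear speed of spacer28 below 0.03 m/s), for 0.3 s.
5. the 36 mm spacer stands free between the caliper jaws, both of which press on it (contact force between each of moving_jaw, fixed_jaw and spacer36 above 1.5 N and angle between spacer36's own z axis and vertical below 0.15 rad and contact force between the fingers and spacer36 below 0.5 N), for 0.3 s.
6. the 36 mm spacer lies in the bin that is marked with its size (horizontal distance between spacer36 and bin36 below 0.048 m and height (world z) of spacer36 below 0.05 m and linear speed of spacer36 below 0.03 m/s), for 0.3 s.
7. the 44 mm spacer stands free between the caliper jaws, both of which press on it (contact force between each of moving_jaw, fixed_jaw and spacer44 above 1.5 N and angle between spacer44's own z axis and vertical below 0.15 rad and contact force between the fingers and spacer44 below 0.5 N), for 0.3 s.
8. the 44 mm spacer lies in the bin that is marked with its size (horizontal distance between spacer44 and bin44 below 0.048 m and height (world z) of spacer44 below 0.05 m and linear speed of spacer44 below 0.03 m/s), for 0.3 s.
At the end, for the whole second after the job is handed in: every spacer present rests in the bin of its own size (centre of its underside within 48 mm of the bin's centre, below 50 mm height, still), and the caliper is shut to under 3 mm (all of step 2 and all of step 4 and all of step 6 and all of step 8 and distance between moving_jaw and fixed_jaw below 0.003 m); the robot touches nothing.
It fails at once if the can is knocked over or pushed more than 40 mm away (distance of can from where it was at the start of the episode above 0.04 m or angle between can's own z axis and vertical above 0.5 rad).
It fails at once if the mug is knocked over or pushed more than 40 mm away (distance of mug from where it was at the start of the episode above 0.04 m or angle between mug's own z axis and vertical above 0.5 rad).
Of spacer20, spacer28, spacer36, spacer44 only 2 to 3 are there at a start; the rules pass over those that are not, and their reading is None.
At some moment in a run one of spacer20, spacer28, spacer36, spacer44 may be knocked a few centimetres aside while the robot is not near it.
It also fails if it takes over 210 s, if anything falls off the work surface, if the arm or the gripper's body presses on something with over 40 N, if the wrist force passes 120 N, or if a joint passes its speed limit or range.

ROBOT

A 6-joint arm with a two-finger parallel gripper is mounted at the origin on the work surface. World frame = base frame: x ahead of the robot, y to its left, z up, the work surface at z = 0. Lengths are in m, angles in rad, forces in N, time in s.
With the tool pointing down it reaches from about 0.35 to 0.775 m from the base axis. Payload 7.3 kg.
Tool frame: the origin (TCP) lies at the very end of the fingers, on their centre line; the grasp point (between the pads) lies 19 mm behind it; z points along the fingers, y is the line along which they close (so a half turn about z gives the same grasp; the last joint's range is limited). The gripper opens to 92 mm and grips with 3 to 60 N. Pads are 19 mm wide; open, the fingers measure 130 mm over their backs; the gripper's body (75 mm by 190 mm) begins 47 mm behind the grasp point.
Start: joints at [1.157, 0.342, 1.524, -0, 1.275, -0.146], TCP at [0.139, 0.506, 0.227] pointing down, gripper open.
Joint ranges: [-2.53, 2.53], [-0.77, 2.02], [0.04, 2.7], [-1, 4.14], [0.28, 2.66], [-3.11, 3.11]. Speed limits (rad/s): [2.57, 2.57, 3.14, 3.14, 3.14, 3.14].

INTERFACE

Orientations are given as [roll, pitch, yaw] about the fixed x, y, z axes, in that order (R = Rz(yaw) Ry(pitch) Rx(roll)).
In Python, from cell import robot gives the robot as it stands. The module is installed in compiled form; this text tells all that it offers.
- The arm moves only by the tool arm_command, never from a script. Its argument "moves" is a list of rows, each a list of 3 entries, a list of its own where there are three numbers: the shift along the tool's x, y, z in m, then the turn, a rotation vector about the tool's x, y, z in rad, then the finger opening in m, from 0 to 0.0918. In form: [[[dx, dy, dz], [ax, ay, az], claw], ...]. A call has exactly 5 rows; each row is the pose to reach, as a shift and turn from the pose commanded when the call began, along the tool's axes at that moment; what a row does not reach only later rows make up. A row lasts 1/10 s, in which the tool goes at most 50 mm and 8.59 degrees, less where a joint would pass 70% of its speed; a pose out of reach is approached as far as the arm can. A call with a gripper value outside its range is refused whole. The fingers move at their own pace and stop on an object; "squeeze" is the grip in N (left out, the last holds). Time passes only in rows, so rows that repeat a pose let the fingers close, or fill a call up. It gives the time, the measured TCP pose, the force, the opening and the grip force at its end, in the units of the state.
- robot.observe(): the state, without advancing time (a new reading comes with each control period).
- robot.read_camera(name): name is "scene" or "top"; returns the picture (400x640x3 uint8, red, green, blue); there is no depth.
- robot.camera_model(name): a dict with "fx", "fy", "cx", "cy" (pixels), "R" (3x3) and "t" (3): a world point X has camera coordinates R X + t. Camera axes: x right, y down, z forward; pixel columns grow to the right and rows downward; lengths in m; the calibration is good to about 2 mm. A picture is of the moment at which its call begins. camera_model takes no time and is no camera call.
- robot.hand_in(): hands the job in; it is judged then, once.
The state is a dict: "time": time; "qpos": joint angles; "qvel": joint speeds; "joint_efforts": joint torques, N m; "tool_pos": TCP position; "tool_rot": TCP orientation; "contact_force": force on the tool from outside, world axes, zero at the start; "torque": the same for the moment, N m; "opening": finger opening in m; "grip_force": force on a finger pad.
Only numpy, scipy, OpenCV 4.12 (cv2) and the standard library are available. Lean on these libraries where they do the work, as an engineer would, in place of code of your own. Each camera call takes 0.05 s, during which the arm holds its last target. There are 200 camera calls.

## Working session

There is one attempt and no reset: what is moved stays moved. The work goes in short steps, Python scripts to look and compute and a tool call to move; the robot and the scene stay as the last step left them, time stands still between calls to the robot, and variables do not carry over. Pictures are saved under pics/ and viewed, at most 14 in all, crops included, and the job is handed in when it is done.

Besides the shell and the picture viewer there is one more tool, called after "Emit:" as a command line: name --argument value ..., lists and objects as JSON in quotes. arm_command: Moves the arm, as the interface text tells. Its arguments: {"type":"object","properties":{"moves":{"type":"array"},"squeeze":{"type":"number"}},"required":["moves"]}

```bash
mkdir -p pics
python3 - <<'E'
from cell import robot
import cv2
for n in("scene","top"):
    im=robot.read_camera(n); cv2.imwrite(f"pics/{n}0.png",im[:,:,::-1])
    m=robot.camera_model(n); print(n,m)
s=robot.observe(); print(s)
E
```

```text
scene {'fx': 427.55930734883736, 'fy': 427.55930734883736, 'cx': 316.4222269070481, 'cy': 207.1273205808437, 'R': array([[-0.80486409,  0.59333408, -0.01218458],
       [ 0.49821636,  0.66439541, -0.5570989 ],
       [-0.32245038, -0.45445946, -0.83035676]]), 't': array([ 0.48209   , -0.28373454,  1.43711082])}
top {'fx': 484.5638485370246, 'fy': 484.5638485370246, 'cx': 311.55187971125196, 'cy': 204.99206098524346, 'R': array([[ 0.01981336, -0.99980046, -0.00254417],
       [-0.99546247, -0.01949039, -0.09313755],
       [ 0.09306937,  0.004378  , -0.99565   ]]), 't': array([0.04508698, 0.6040544 , 1.41330284])}
{'time': 0.1, 'qpos': array([ 1.15697852e+00,  3.42654299e-01,  1.52489518e+00, -1.14167275e-05,
        1.27542510e+00, -1.45989291e-01]), 'qvel': array([ 7.41422840e-04, -1.36087779e-03, -2.74251318e-03, -2.49158040e-04,
        1.86798524e-03, -1.21085240e-05]), 'joint_efforts': array([ 1.97992624e-03, -4.32007241e+01, -2.44697696e+01,  7.17865932e-02,
        5.26142854e-02, -7.31180671e-05]), 'tool_pos': array([0.13876532, 0.50595634, 0.226123  ]), 'tool_rot': array([-3.14022384e+00, -1.90228628e-04,  2.87376734e+00]), 'contact_force': array([-0.14367867,  0.56120124,  0.90743179]), 'torque': array([-0.02970699, -0.01592788, -0.00895484]), 'grip_force': 0.0, 'opening': 0.09203583763648104}
```

View pics/top0.png

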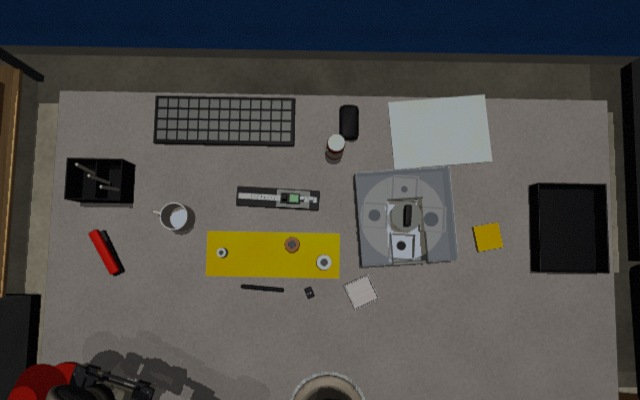

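View pics/scene0.png

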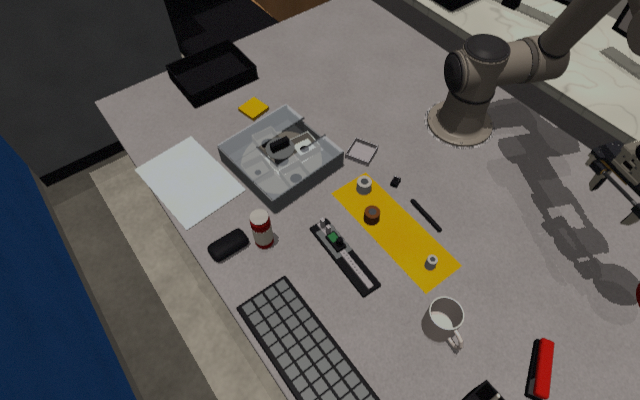

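Top view: the spacer candidates are a small silver cylinder (222,253), a larger silver one (324,262) and a brown one (292,245, the decoy). The caliper is at (278,198), the sorter at (405,217), the can at (335,147) and the mug at (173,216). Next, a close crop.

```bash
cat > h.py <<'E'
import numpy as np,cv2
from cell import robot
def ray(n,u,v,z):
    m=robot.camera_model(n); R=m['R'];t=m['t']
    c=-R.T@t; d=R.T@np.array([(u-m['cx'])/m['fx'],(v-m['cy'])/m['fy'],1])
    return c+d*(z-c[2])/d[2]
def proj(n,X):
    m=robot.camera_model(n); p=m['R']@np.array(X)+m['t']; return p[0]/p[2]*m['fx']+m['cx'],p[1]/p[2]*m['fy']+m['cy']
def crop(n,x0,y0,x1,y1,s,f,im=None):
    im=robot.read_camera(n) if im is None else im
    cv2.imwrite(f,cv2.resize(im[y0:y1,x0:x1,::-1],None,fx=s,fy=s,interpolation=cv2.INTER_CUBIC)); return im
E
python3 - <<'E'
from h import *
im=cv2.imread('pics/top0.png')[:,:,::-1]
crop('top',205,160,465,290,3,'pics/c1.png',im)
g=cv2.cvtColor(np.ascontiguousarray(im),cv2.COLOR_RGB2HSV)
# non-yellow blobs in yellow mat
roi=((g[...,1]<90)&(g[...,2]>60)).astype(np.uint8); roi[:235]=0;roi[276:]=0;roi[:,:208]=0;roi[:,338:]=0
n,l,s,c=cv2.connectedComponentsWithStats(roi)
for i in range(1,n):
    if s[i,4]>15: print(s[i],c[i],ray('top',*c[i],.04)[:2])
E
```

```text
[288 241   8   7  44] [291.5 244. ] [0.48607674 0.11336748]
[217 248   9   9  72] [221.19444444 252.        ] [0.45868434 0.31847174]
[317 255  14  15 174] [323.5        261.87356322] [0.43594071 0.01875749]
```

View pics/c1.png

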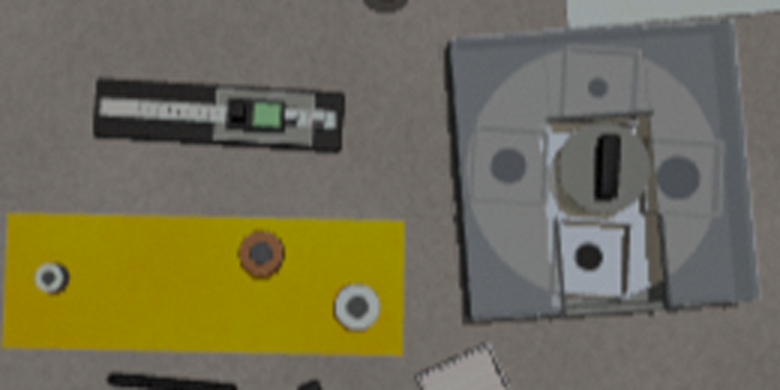

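Silver cylinders: a top about 9.6 px across at (222,253), which is 28 mm, and one about 15 px at (324,262), which is 44 mm. The brown one at (292,245) is the decoy. Bin28, at crop (588,257), is already under the port, so the rotor is near 0. Next I'll measure the caliper and the sorter.

Run:
```python
from h import *
im=cv2.imread('pics/top0.png')[:,:,::-1].copy()
crop('top',232,180,326,216,8,'pics/c2.png',im)
hs=cv2.cvtColor(im,cv2.COLOR_RGB2HSV)
def pose(mask,x0,y0,x1,y1,z,name,k=9):
    m=np.zeros(mask.shape,np.uint8); m[y0:y1,x0:x1]=mask[y0:y1,x0:x1]*255
    m=cv2.morphologyEx(m,cv2.MORPH_CLOSE,np.ones((k,k)))
    c=max(cv2.findContours(m,0,1)[0],key=cv2.contourArea)
    w=np.array([ray('top',*p[0],z)[:2] for p in c],np.float32)
    r=cv2.minAreaRect(w); print(name,cv2.contourArea(c),r, np.round(cv2.boxPoints(r),4).tolist())
V=hs[...,2]
pose(V<55,230,180,326,216,.012,'stand',13)
pose(V<55,395,198,418,232,.1,'knob',3)
pose((hs[...,0]>40)&(hs[...,0]<80)&(hs[...,1]>60),270,185,315,212,.034,'green',3)
# housing: bluish grey
print('housing px',im[255,365],im[255,345],im[180,372],'floor',im[160,380])
pose((im[...,2].astype(int)-im[...,0]>6),345,160,465,275,.07,'housing',25)
# dark marks in bins
for n,(u,v) in dict(b20=(404,189),b36=(374,215),b44=(431,219),b28=(401,245)).items():
    s=V[v-9:v+10,u-9:u+10]; mk=(s<(s.min()/2+np.median(s)/2)); y,x=np.nonzero(mk); print(n,mk.sum(),ray('top',x.mean()+u-9,y.mean()+v-9,.011)[:2])
```

```text
stand 1361.0 ((0.6233745217323303, 0.1599738597869873), (0.2493622899055481, 0.059067822992801666), 87.35929107666016) [[0.588100016117096, 0.03680000081658363], [0.6470999717712402, 0.0340999998152256], [0.6585999727249146, 0.2831999957561493], [0.5996000170707703, 0.2858999967575073]]
knob 149.0 ((0.5719231367111206, -0.21294178068637848), (0.05966878682374954, 0.0225656870752573), 0.04094361513853073) [[0.5421000123023987, -0.20170000195503235], [0.5421000123023987, -0.22419999539852142], [0.6018000245094299, -0.22419999539852142], [0.6017000079154968, -0.20160000026226044]]
green 57.5 ((0.6222781538963318, 0.11237691342830658), (0.02387482486665249, 0.023763693869113922), 1.1206443309783936) [[0.6100999712944031, 0.12399999797344208], [0.6105999946594238, 0.10029999911785126], [0.6344000101089478, 0.1006999984383583], [0.6340000033378601, 0.12449999898672104]]
housing px [ 99 103 108] [114 108 103] [ 96 101 103] floor [113 107 103]
housing 9060.0 ((0.5902608633041382, -0.23673976957798004), (0.2977287173271179, 0.3197302222251892), 4.924889087677002) [[0.42820000648498535, -0.09019999951124191], [0.45570001006126404, -0.40880000591278076], [0.7523000240325928, -0.3831999897956848], [0.7249000072479248, -0.06469999998807907]]
b20 38 [ 0.64799877 -0.22300007]
b36 105 [ 0.57863253 -0.13106806]
b44 144 [ 0.57019923 -0.29998241]
b28 67 [ 0.48787836 -0.21025633]
```

View pics/c2.png

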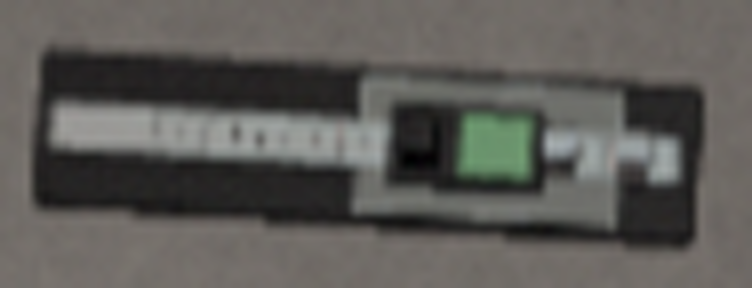

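The crop shows the thumb post at crop (420,128), the moving jaw at (595,155), the fixed jaw at (665,160) and the right end of the rest pad at x=620. The stand yaw is about -0.046. I'll convert these to world points.

Run:
```python
from h import *
np.set_printoptions(precision=4,suppress=True)
f=lambda a,b,z:ray('top',232+a/8-.44,180+b/8-.44,z)
c=np.array([.6234,.160,0]);ya=-.046
ex=np.array([np.cos(ya),np.sin(ya),0]);ey=np.array([-np.sin(ya),np.cos(ya),0])
for n,p in dict(thumb=(420,128,.067),mj_r=(603,155,.059),mj_l=(572,155,.059),fj_l=(648,160,.058),fj_r=(685,162,.058),pad_r=(618,160,.02),pad_l=(357,140,.02),sl_r=(543,155,.034)).items():
    X=f(*p); d=X-c; print(n,X,'loc',d@ex,d@ey)
```

```text
thumb [0.6253 0.1371 0.067 ] loc 0.00298859566791582 -0.02281736540890853
mj_r [0.6176 0.0706 0.059 ] loc -0.0016456545827539517 -0.08952513498410733
mj_l [0.6174 0.0819 0.059 ] loc -0.0023854481124717408 -0.07825443184246635
fj_l [0.6162 0.0542 0.058 ] loc -0.0022947638424659824 -0.10599776286944496
fj_r [0.6158 0.0407 0.058 ] loc -0.0021427543421697164 -0.11950385194857133
pad_r [0.62   0.0655 0.02  ] loc 0.0009446133598261068 -0.09451057110800179
pad_l [0.6256 0.1635 0.02  ] loc 0.002056612849228958 0.003564019593929816
sl_r [0.6199 0.0932 0.034 ] loc -0.0004744207644487675 -0.06684512322003479
```

Run:
```python
from h import *
im=cv2.imread('pics/top0.png')[:,:,::-1].copy()
a=cv2.resize(im[184:214,276:322,::-1],None,fx=16,fy=16,interpolation=cv2.INTER_NEAREST)
s=cv2.imread('pics/scene0.png')
b=cv2.resize(s[212:262,305:355],None,fx=11,fy=11,interpolation=cv2.INTER_CUBIC)[:,:]
b=cv2.resize(s[214:258,306:352],(736,704//2*1+0)) if 0 else b
W=800; out=np.zeros((600,W,3),np.uint8)
a=cv2.resize(a,(400,261)); out[:261,:400]=a; b=cv2.resize(b,(400,400)); out[:400,400:]=b
out[:,:]=np.clip(out*1.6,0,255)
cv2.imwrite('pics/c3.png',out)
```

```text
(no output)
```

View pics/c3.png

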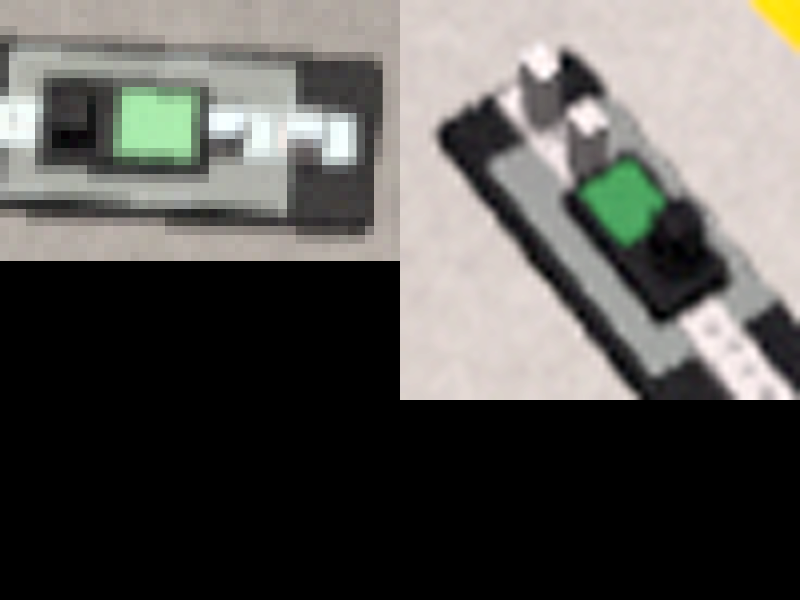

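The side view settles it. The fixed jaw starts at the pad's right end, the opening is about 15 mm, and the thumb is at about (0.6225, 0.138). I'll write a move planner.

```bash
cat >> h.py <<'E'
def plan(wps,start=None):
    s=robot.observe()
    x,y,z=s['tool_pos']; yaw=s['tool_rot'][2]
    print('at',np.round(s['tool_pos'],4),np.round(s['tool_rot'],3),'op',round(s['opening'],4),'t',round(s['time'],1),'q',np.round(s['qpos'],2))
    for X,Y,Z,W in wps:
        d=np.array([X-x,Y-y,Z-z]); w=(W-yaw+np.pi)%(2*np.pi)-np.pi if abs(W-yaw)>4 else W-yaw
        n=int(max(np.ceil(np.linalg.norm(d)/.22),np.ceil(abs(w)/.65),1))
        for i in range(n):
            k=n-i; d=np.array([X-x,Y-y,Z-z])/k; w=(W-yaw)/k
            c,sn=np.cos(yaw),np.sin(yaw)
            a=np.round([c*d[0]+sn*d[1],sn*d[0]-c*d[1],-d[2]],3); r=round(w,3)
            print(a.tolist(),'az',-r, end=' ; ')
            x+=c*a[0]+sn*a[1]; y+=sn*a[0]-c*a[1]; z-=a[2]; yaw+=r
        print('->',X,Y,Z,W)
CY=-.046; C0=np.array([.6234,.160]); EX=np.array([np.cos(CY),np.sin(CY)]); EY=np.array([-np.sin(CY),np.cos(CY)])
F=C0-.094*EY      # fixed jaw face on axis
def cal(y,z,x=0,yaw=np.pi/2+CY): p=F+y*EY+x*EX; return (*p,z,yaw)
E
python3 -c "
from h import *
plan([cal(.072,.15),cal(.072,.042),cal(.122,.042)])"
```

```text
at [0.1388 0.506  0.2261] [-3.14  -0.     2.874] op 0.092 t 0.1 q [ 1.16  0.34  1.52 -0.    1.28 -0.15]
[-0.188, -0.076, 0.025] az 0.45 ; [-0.202, 0.014, 0.026] az 0.449 ; [-0.176, 0.1, 0.025] az 0.45 ; -> 0.6223883568609087 0.1380232718959548 0.15 1.5247963267948965
[-0.0, -0.0, 0.108] az -0.0 ; -> 0.6223883568609087 0.1380232718959548 0.042 1.5247963267948965
[0.05, -0.0, 0.0] az -0.0 ; -> 0.6246875458133889 0.18797038122333024 0.042 1.5247963267948965
```

Emit:
arm_command --moves '[[[-0.188, -0.076, 0.025], [0, 0, 0.45], 0.09], [[-0.188, -0.076, 0.025], [0, 0, 0.45], 0.09], [[-0.188, -0.076, 0.025], [0, 0, 0.45], 0.09], [[-0.188, -0.076, 0.025], [0, 0, 0.45], 0.09], [[-0.188, -0.076, 0.025], [0, 0, 0.45], 0.09]]'

```text
time: 0.6
tool_pos: [0.3034, 0.3799, 0.2007]
tool_rot: [-3.14, 0.001, 2.418]
contact_force: [0.1, -0.1, 0.4]
opening: 0.0901
grip_force: 0.0
```

Emit:
arm_command --moves '[[[-0.202, 0.014, 0.026], [0, 0, 0.449], 0.06], [[-0.202, 0.014, 0.026], [0, 0, 0.449], 0.06], [[-0.202, 0.014, 0.026], [0, 0, 0.449], 0.06], [[-0.202, 0.014, 0.026], [0, 0, 0.449], 0.06], [[-0.202, 0.014, 0.026], [0, 0, 0.449], 0.06]]'

```text
time: 1.1
tool_pos: [0.4646, 0.258, 0.1746]
tool_rot: [-3.141, 0.001, 1.97]
contact_force: [-0.8, 0.6, 0.5]
opening: 0.0605
grip_force: 0.0
```

Emit:
arm_command --moves '[[[-0.176, 0.1, 0.025], [0, 0, 0.45], 0.06], [[-0.176, 0.1, 0.025], [0, 0, 0.45], 0.06], [[-0.176, 0.1, 0.025], [0, 0, 0.45], 0.06], [[-0.176, 0.1, 0.025], [0, 0, 0.45], 0.06], [[-0.176, 0.1, 0.025], [0, 0, 0.45], 0.06]]'

```text
time: 1.6
tool_pos: [0.6252, 0.1355, 0.1489]
tool_rot: [-3.141, 0.001, 1.521]
contact_force: [-0.1, 0.7, -0.7]
opening: 0.0599
grip_force: 0.0
```

```bash
python3 -c "
from h import *
crop('top',205,160,465,290,3,'pics/c4.png')
plan([cal(.072,.15),cal(.072,.042),cal(.122,.042)])"
```

```text
at [0.6237 0.1371 0.1491] [-3.14   0.     1.522] op 0.06 t 1.6 q [0.1  0.61 1.29 0.   1.24 0.14]
[0.001, -0.001, -0.001] az -0.002 ; -> 0.6223883568609087 0.1380232718959548 0.15 1.5247963267948965
[-0.0, -0.0, 0.108] az -0.0 ; -> 0.6223883568609087 0.1380232718959548 0.042 1.5247963267948965
[0.05, -0.0, 0.0] az -0.0 ; -> 0.6246875458133889 0.18797038122333024 0.042 1.5247963267948965
```

View pics/c4.png

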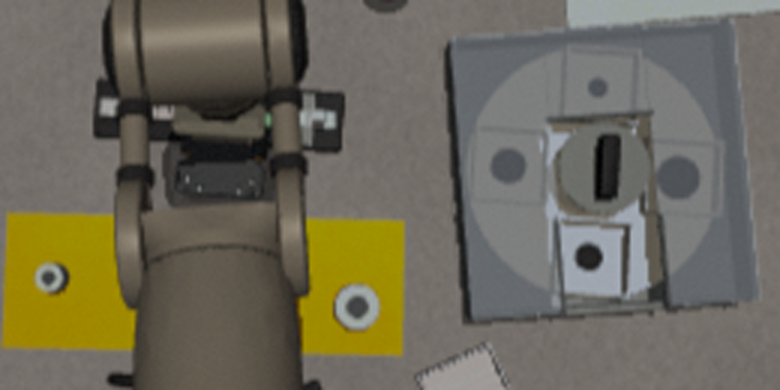

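The arm hides the caliper and the spacers haven't moved. Next: descend, grip the thumb and open the jaw.

Emit:
arm_command --moves '[[[0.001, -0.001, 0.04], [0, 0, 0], 0.06], [[0.001, -0.001, 0.08], [0, 0, 0], 0.06], [[0.001, -0.001, 0.107], [0, 0, 0], 0.06], [[0.001, -0.001, 0.107], [0, 0, 0], 0.0], [[0.001, -0.001, 0.107], [0, 0, 0], 0.0]]' --squeeze 12

```text
time: 2.15
tool_pos: [0.6211, 0.141, 0.0445]
tool_rot: [-3.141, -0.0, 1.526]
contact_force: [0.4, -0.0, 0.8]
opening: 0.0485
grip_force: 0.0
```

Emit:
arm_command --moves '[[[0, 0, 0], [0, 0, 0], 0.0], [[0, 0, 0], [0, 0, 0], 0.0], [[0.005, 0, 0], [0, 0, 0], 0.0], [[0.015, 0, 0], [0, 0, 0], 0.0], [[0.025, 0, 0], [0, 0, 0], 0.0]]'

```text
time: 2.65
tool_pos: [0.6247, 0.165, 0.0447]
tool_rot: [3.137, -0.0, 1.524]
contact_force: [4.6, -1.4, 0.6]
opening: 0.0135
grip_force: 12.0
```

Emit:
arm_command --moves '[[[0.008, 0, 0], [0, 0, 0], 0.0], [[0.016, 0, 0], [0, 0, 0], 0.0], [[0.023, 0, 0], [0, 0, 0], 0.0], [[0.023, 0, 0], [0, 0, 0], 0.0], [[0.023, 0, 0], [0, 0, 0], 0.0]]'

```text
time: 3.15
tool_pos: [0.6257, 0.1889, 0.0447]
tool_rot: [3.137, -0.001, 1.525]
contact_force: [4.7, 0.1, 0.5]
opening: 0.0132
grip_force: 12.0
```

Emit:
arm_command --moves '[[[0, 0, 0], [0, 0, 0], 0.05], [[0, 0, 0], [0, 0, 0], 0.05], [[0, 0, -0.01], [0, 0, 0], 0.05], [[0, 0, -0.05], [0, 0, 0], 0.06], [[0, 0, -0.095], [0, 0, 0], 0.06]]'

```text
time: 3.65
tool_pos: [0.6225, 0.1874, 0.1387]
tool_rot: [-3.137, 0.001, 1.525]
contact_force: [0.7, -0.1, 0.2]
opening: 0.0488
grip_force: 0.0
```

```bash
sed -i 's/C0=np.array(\[.6234/C0=np.array([.6250/' h.py; python3 -c "
from h import *
plan([(.4587,.3185,.11,1.525),(.4587,.3185,.022,1.525)])"
```

```text
at [0.6225 0.1874 0.1387] [-3.137e+00  1.000e-03  1.525e+00] op 0.0488 t 3.6 q [0.17 0.65 1.27 0.   1.24 0.22]
[0.123, -0.17, 0.029] az -0.0 ; -> 0.4587 0.3185 0.11 1.525
[0.0, 0.0, 0.088] az -0.0 ; -> 0.4587 0.3185 0.022 1.525
```

Emit:
arm_command --moves '[[[0.03, -0.042, 0], [0, 0, 0], 0.06], [[0.06, -0.084, 0.0], [0, 0, 0], 0.06], [[0.092, -0.127, 0.01], [0, 0, 0], 0.06], [[0.123, -0.17, 0.029], [0, 0, 0], 0.06], [[0.123, -0.17, 0.029], [0, 0, 0], 0.06]]'

```text
time: 4.15
tool_pos: [0.455, 0.32, 0.1092]
tool_rot: [-3.138, 0.001, 1.528]
contact_force: [-0.6, 0.7, 0.6]
opening: 0.0602
grip_force: 0.0
```

```bash
python3 -c "
from h import *
crop('top',205,160,465,290,3,'pics/c5.png')
plan([(.4587,.3185,.022,1.525)])"
```

```text
at [0.4553 0.3202 0.109 ] [-3.138e+00  1.000e-03  1.529e+00] op 0.0601 t 4.2 q [0.47 0.52 1.59 0.   1.03 0.52]
[-0.002, 0.003, 0.087] az 0.004 ; -> 0.4587 0.3185 0.022 1.525
```

View pics/c5.png

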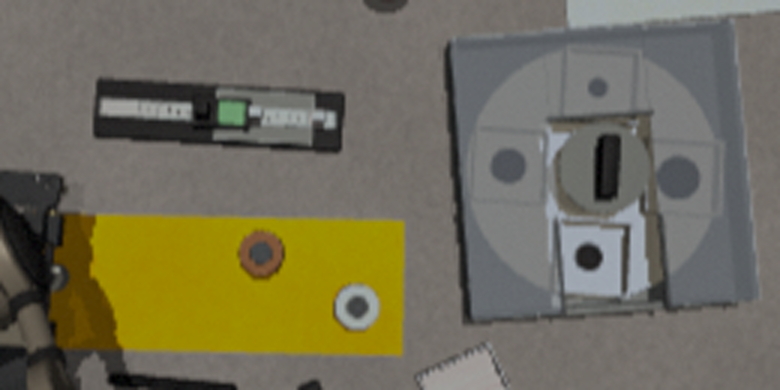

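The jaw is open about 65 mm and the spacer is under the gripper where I expected it. Grip it.

Emit:
arm_command --moves '[[[-0.002, 0.003, 0.04], [0, 0, 0], 0.06], [[-0.002, 0.003, 0.07], [0, 0, 0], 0.06], [[-0.002, 0.003, 0.087], [0, 0, 0], 0.06], [[-0.002, 0.003, 0.087], [0, 0, 0], 0.06], [[-0.002, 0.003, 0.087], [0, 0, 0], 0.0]]' --squeeze 12

```text
time: 4.7
tool_pos: [0.4639, 0.3157, 0.0235]
tool_rot: [3.141, -0.0, 1.524]
contact_force: [0.1, -0.4, -0.5]
opening: 0.0554
grip_force: 0.0
```

Emit:
arm_command --moves '[[[0, 0, 0], [0, 0, 0], 0.0], [[0, 0, 0], [0, 0, 0], 0.0], [[0, 0, 0], [0, 0, 0], 0.0], [[0, 0, -0.03], [0, 0, 0], 0.0], [[0, 0, -0.075], [0, 0, 0], 0.0]]'

```text
time: 5.2
tool_pos: [0.4609, 0.3151, 0.0966]
tool_rot: [-3.137, 0.003, 1.525]
contact_force: [0.9, 1.0, -0.6]
opening: 0.0268
grip_force: 12.0
```

```bash
python3 -c "
from h import *
plan([cal(.024,.11),cal(.024,.043)])"
```

```text
at [0.4609 0.3151 0.0966] [-3.137e+00  3.000e-03  1.525e+00] op 0.0268 t 5.2 q [0.46 0.54 1.6  0.   1.01 0.51]
[-0.109, 0.086, -0.007] az 0.0 ; [-0.108, 0.085, -0.006] az 0.0 ; -> 0.6217811354665277 0.09007404694167442 0.11 1.5247963267948965
[-0.0, 0.0, 0.067] az 0.0 ; -> 0.6217811354665277 0.09007404694167442 0.043 1.5247963267948965
```

Emit:
arm_command --moves '[[[-0.036, 0.029, -0.012], [0, 0, 0], 0.0], [[-0.073, 0.057, -0.018], [0, 0, 0], 0.0], [[-0.109, 0.086, -0.018], [0, 0, 0], 0.0], [[-0.145, 0.114, -0.018], [0, 0, 0], 0.0], [[-0.181, 0.143, -0.018], [0, 0, 0], 0.0]]'

```text
time: 5.7
tool_pos: [0.5979, 0.1271, 0.1163]
tool_rot: [3.141, -0.0, 1.525]
contact_force: [0.8, 0.6, -0.1]
opening: 0.0263
grip_force: 12.0
```

Emit:
arm_command --moves '[[[-0.02, 0.017, 0], [0, 0, 0], 0.0], [[-0.036, 0.028, 0], [0, 0, 0], 0.0], [[-0.036, 0.028, 0], [0, 0, 0], 0.0], [[-0.036, 0.028, 0.02], [0, 0, 0], 0.0], [[-0.036, 0.028, 0.045], [0, 0, 0], 0.0]]'

```text
time: 6.2
tool_pos: [0.6235, 0.0927, 0.0716]
tool_rot: [3.139, -0.001, 1.526]
contact_force: [0.7, 0.2, -0.5]
opening: 0.0264
grip_force: 12.0
```

```bash
python3 -c "
from h import *
plan([cal(.022,.046)])
crop('scene',285,190,385,290,5.5,'pics/c6.png')"
```

```text
at [0.6235 0.0927 0.0716] [ 3.139e+00 -1.000e-03  1.526e+00] op 0.0264 t 6.2 q [0.03 0.68 1.41 0.   1.05 0.07]
[-0.005, -0.002, 0.026] az 0.001 ; -> 0.6216891679084284 0.08807616256857939 0.046 1.5247963267948965
```

View pics/c6.png

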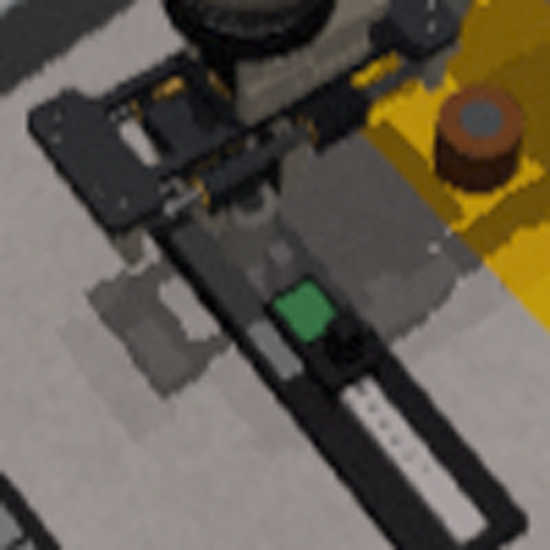

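The held spacer at (250,215) is between the fixed jaw and the moving jaw at (275,255). Lower and release it.

Emit:
arm_command --moves '[[[-0.003, -0.001, 0.01], [0, 0, 0], 0.0], [[-0.003, -0.001, 0.02], [0, 0, 0], 0.0], [[-0.003, -0.001, 0.026], [0, 0, 0], 0.0], [[-0.003, -0.001, 0.026], [0, 0, 0], 0.0], [[-0.003, -0.001, 0.026], [0, 0, 0], 0.0]]'

```text
time: 6.75
tool_pos: [0.6223, 0.089, 0.0466]
tool_rot: [3.14, -0.0, 1.525]
contact_force: [-2.9, -0.4, 6.7]
opening: 0.0275
grip_force: 12.0
```

Emit:
arm_command --moves '[[[0, 0, 0.001], [0, 0, 0], 0.034], [[0, 0, 0.001], [0, 0, 0], 0.05], [[0, 0, 0.001], [0, 0, 0], 0.05], [[0, 0, -0.02], [0, 0, 0], 0.05], [[0, 0, -0.06], [0, 0, 0], 0.05]]'

```text
time: 7.25
tool_pos: [0.6202, 0.0884, 0.1022]
tool_rot: [-3.135, 0.0, 1.525]
contact_force: [0.2, -0.4, 0.2]
opening: 0.0495
grip_force: 0.0
```

```bash
python3 -c "
from h import *
plan([cal(.122,.11),cal(.122,.042),cal(.08,.042)])"
```

```text
at [0.6202 0.0884 0.1022] [-3.135  0.     1.525] op 0.0495 t 7.2 q [0.02 0.64 1.38 0.   1.12 0.07]
[0.1, 0.002, -0.008] az 0.0 ; -> 0.626287545813389 0.18797038122333024 0.11 1.5247963267948965
[-0.0, -0.0, 0.068] az 0.0 ; -> 0.626287545813389 0.18797038122333024 0.042 1.5247963267948965
[-0.042, -0.0, 0.0] az 0.0 ; -> 0.6243562270933055 0.1460148093883349 0.042 1.5247963267948965
```

Emit:
arm_command --moves '[[[0.04, 0.002, -0.01], [0, 0, 0], 0.05], [[0.08, 0.003, -0.01], [0, 0, 0], 0.05], [[0.1, 0.004, -0.008], [0, 0, 0], 0.05], [[0.1, 0.004, 0.02], [0, 0, 0], 0.05], [[0.1, 0.004, 0.05], [0, 0, 0], 0.05]]'

```text
time: 7.75
tool_pos: [0.6314, 0.1891, 0.0545]
tool_rot: [3.139, -0.0, 1.527]
contact_force: [-0.7, 0.2, -1.4]
opening: 0.0497
grip_force: 0.0
```

Emit:
arm_command --moves '[[[0, 0, 0.01], [0, 0, 0], 0.05], [[0, 0, 0.01], [0, 0, 0], 0.0], [[0, 0, 0.01], [0, 0, 0], 0.0], [[0, 0, 0.01], [0, 0, 0], 0.0], [[0, 0, 0.01], [0, 0, 0], 0.0]]'

```text
time: 8.25
tool_pos: [0.6304, 0.1882, 0.0461]
tool_rot: [-3.141, -0.0, 1.524]
contact_force: [-12.4, -0.1, 9.3]
opening: 0.0225
grip_force: 5.7
```

```bash
python3 -c "
from h import *
plan([cal(.09,.042)])
crop('scene',285,190,385,290,5.5,'pics/c7.png')"
```

```text
at [0.6304 0.1882 0.0461] [-3.141 -0.     1.524] op 0.0225 t 8.2 q [0.17 0.75 1.33 0.   1.06 0.22]
[-0.032, -0.004, 0.004] az -0.0 ; -> 0.6248160648838016 0.15600423125380997 0.042 1.5247963267948965
```

View pics/c7.png

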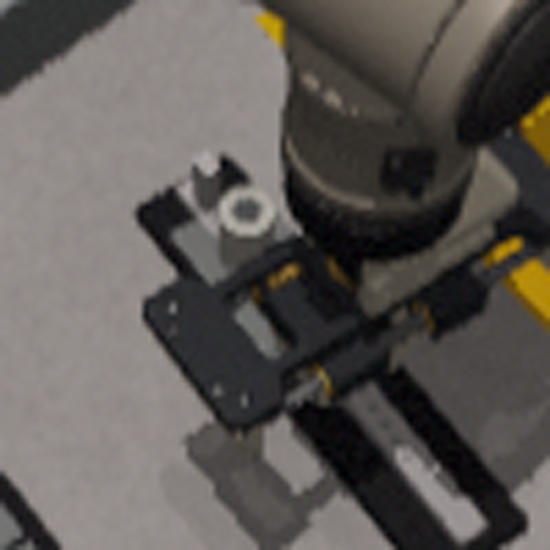

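The spacer stands upright near the fixed jaw, at (245,215). My grip is about 4.5 mm off to one side of the post, so I'll open, re-centre and grip again.

Emit:
arm_command --moves '[[[0, 0, 0], [0, 0, 0], 0.04], [[0, -0.003, 0], [0, 0, 0], 0.04], [[0, -0.006, 0], [0, 0, 0], 0.04], [[0, -0.006, 0], [0, 0, 0], 0.0], [[0, -0.006, 0], [0, 0, 0], 0.0]]'

```text
time: 8.8
tool_pos: [0.625, 0.1884, 0.0449]
tool_rot: [3.141, -0.0, 1.525]
contact_force: [0.7, -0.5, 0.0]
opening: 0.0284
grip_force: 0.0
```

Emit:
arm_command --moves '[[[0, 0, 0], [0, 0, 0], 0.0], [[0, 0, 0], [0, 0, 0], 0.0], [[0, 0, 0], [0, 0, 0], 0.0], [[0, 0, 0], [0, 0, 0], 0.0], [[0, 0, 0], [0, 0, 0], 0.0]]'

```text
time: 9.3
tool_pos: [0.6257, 0.1883, 0.0448]
tool_rot: [3.14, -0.0, 1.525]
contact_force: [4.5, 1.0, -2.7]
opening: 0.0134
grip_force: 12.0
```

Emit:
arm_command --moves '[[[-0.006, 0, 0], [0, 0, 0], 0.0], [[-0.012, 0, 0], [0, 0, 0], 0.0], [[-0.018, 0, 0], [0, 0, 0], 0.0], [[-0.024, 0, 0], [0, 0, 0], 0.0], [[-0.028, 0, 0], [0, 0, 0], 0.0]]'

```text
time: 9.8
tool_pos: [0.6247, 0.1637, 0.0452]
tool_rot: [3.138, -0.006, 1.524]
contact_force: [5.7, 17.4, -1.7]
opening: 0.0138
grip_force: 12.0
```

Emit:
arm_command --moves '[[[-0.003, 0, 0], [0, 0, 0], 0.0], [[-0.006, 0, 0], [0, 0, 0], 0.0], [[-0.009, 0, 0], [0, 0, 0], 0.0], [[-0.011, 0, 0], [0, 0, 0], 0.0], [[-0.012, 0, 0], [0, 0, 0], 0.0]]'

```text
time: 10.3
tool_pos: [0.6243, 0.1528, 0.046]
tool_rot: [3.138, -0.007, 1.525]
contact_force: [4.6, 16.2, 0.2]
opening: 0.0138
grip_force: 12.0
```

```bash
python3 -c "
from h import *
crop('scene',285,190,385,290,5.5,'pics/c8.png'); print(robot.observe()['contact_force'],robot.observe()['tool_pos'])"
```

```text
[ 4.96878103 15.14830205  0.34091422] [0.62425088 0.15266202 0.04597374]
```

View pics/c8.png

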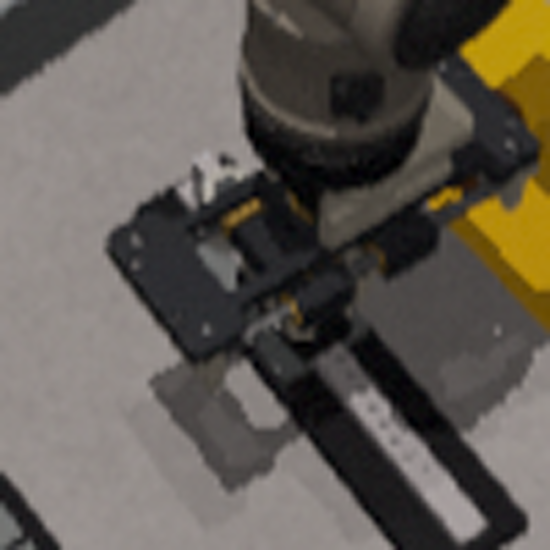

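The picture c5 shows the first pull opened the jaw only about 35 mm because the grip slipped. So the 15–17 N sustained over 0.5 s, with the TCP at y=0.153, is the jaw pressing the spacer. Now open the jaw.

Emit:
arm_command --moves '[[[0.004, 0, 0], [0, 0, 0], 0.0], [[0.01, 0, 0], [0, 0, 0], 0.0], [[0.018, 0, 0], [0, 0, 0], 0.0], [[0.026, 0, 0], [0, 0, 0], 0.0], [[0.034, 0, 0], [0, 0, 0], 0.0]]' --squeeze 25

```text
time: 10.85
tool_pos: [0.6255, 0.1824, 0.0459]
tool_rot: [3.139, -0.0, 1.524]
contact_force: [2.2, -2.3, 5.8]
opening: 0.0137
grip_force: 25.0
```

Emit:
arm_command --moves '[[[0.003, 0, 0], [0, 0, 0], 0.0], [[0.004, 0, 0], [0, 0, 0], 0.0], [[0.004, 0, 0], [0, 0, 0], 0.0], [[0.004, 0, 0], [0, 0, 0], 0.05], [[0.004, 0, 0], [0, 0, 0], 0.05]]'

```text
time: 11.35
tool_pos: [0.6236, 0.1863, 0.044]
tool_rot: [-3.139, 0.0, 1.525]
contact_force: [-0.4, 0.3, -0.9]
opening: 0.025
grip_force: 0.0
```

Emit:
arm_command --moves '[[[0, 0, -0.02], [0, 0, 0], 0.055], [[0, 0, -0.065], [0, 0, 0], 0.055], [[0.03, 0, -0.065], [0, 0, 0], 0.055], [[0.07, 0, -0.065], [0, 0, 0], 0.055], [[0.11, 0, -0.065], [0, 0, 0], 0.055]]'

```text
time: 11.85
tool_pos: [0.6292, 0.2968, 0.1095]
tool_rot: [-3.14, 0.001, 1.523]
contact_force: [0.6, 0.0, -0.6]
opening: 0.0547
grip_force: 0.0
```

```bash
python3 -c "
from h import *
plan([cal(.015,.11)])
im=crop('top',230,175,330,220,7,'pics/c9.png')"
```

```text
at [0.6292 0.2968 0.1095] [-3.140e+00  1.000e-03  1.523e+00] op 0.0547 t 11.8 q [0.33 0.75 1.14 0.   1.25 0.38]
[-0.216, 0.002, -0.0] az -0.002 ; -> 0.6213672814550812 0.08108356726274685 0.11 1.5247963267948965
```

View pics/c9.png

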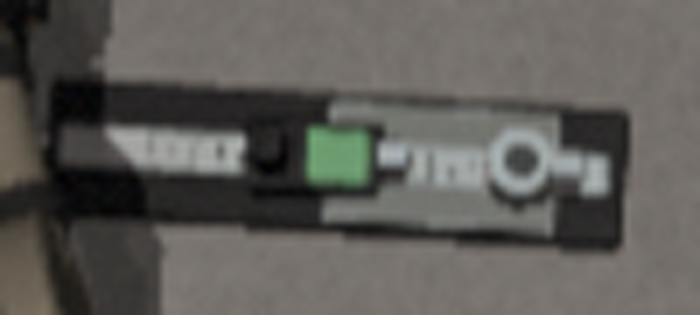

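The spacer stands upright against the fixed jaw at crop (520,160) and the jaw is open about 60 mm. I'll compute the spacer and thumb positions.

```bash
python3 -c "
from h import *
f=lambda a,b,z:ray('top',230+a/7-.43,175+b/7-.43,z)
print('sp',f(520,160,.06),'thumb',f(268,146,.067),'mjface',f(412,152,.059))
p=f(520,160,.06)[:2]; print('F now',F, 'sp-F along',(p-F)@EY,(p-F)@EX)
plan([(.6225,p[1],.11,1.525),(.6225,p[1],.044,1.525)])"
```

```text
sp [0.62177469 0.07969252 0.06      ] thumb [0.62480596 0.18408007 0.067     ] mjface [0.62435635 0.12477488 0.059     ]
F now [0.62067752 0.06609943] sp-F along 0.013629156292220378 0.00047094209537831686
at [0.6281 0.3038 0.1091] [-3.140e+00 -3.000e-03  1.528e+00] op 0.0551 t 11.9 q [0.34 0.76 1.13 0.   1.25 0.38]
[-0.112, 0.002, -0.0] az 0.001 ; [-0.112, 0.002, -0.001] az 0.002 ; -> 0.6225 0.07969251795462354 0.11 1.525
[-0.0, 0.0, 0.066] az -0.0 ; -> 0.6225 0.07969251795462354 0.044 1.525
```

Emit:
arm_command --moves '[[[-0.045, 0.001, 0], [0, 0, 0], 0.055], [[-0.09, 0.001, 0], [0, 0, 0], 0.055], [[-0.135, 0.002, 0], [0, 0, 0], 0.055], [[-0.18, 0.003, 0], [0, 0, 0], 0.055], [[-0.223, 0.003, 0], [0, 0, 0], 0.055]]'

```text
time: 12.4
tool_pos: [0.6213, 0.0715, 0.1089]
tool_rot: [-3.139, 0.0, 1.525]
contact_force: [0.8, 0.4, 1.2]
opening: 0.0549
grip_force: 0.0
```

Emit:
arm_command --moves '[[[0, 0, 0], [0, 0, 0], 0.055], [[0, 0, 0.02], [0, 0, 0], 0.055], [[0, 0, 0.045], [0, 0, 0], 0.055], [[0, 0, 0.065], [0, 0, 0], 0.055], [[0, 0, 0.065], [0, 0, 0], 0.055]]'

```text
time: 12.9
tool_pos: [0.6197, 0.074, 0.0412]
tool_rot: [-3.134, 0.0, 1.525]
contact_force: [0.2, -0.2, 1.0]
opening: 0.055
grip_force: 0.0
```

Emit:
arm_command --moves '[[[0, 0, 0], [0, 0, 0], 0.0], [[0, 0, 0], [0, 0, 0], 0.0], [[0, 0, 0], [0, 0, 0], 0.0], [[0, 0, 0], [0, 0, 0], 0.0], [[0, 0, -0.01], [0, 0, 0], 0.0]]' --squeeze 12

```text
time: 13.4
tool_pos: [0.6217, 0.0735, 0.0542]
tool_rot: [-3.139, -0.0, 1.525]
contact_force: [-0.4, 1.1, -0.9]
opening: 0.0276
grip_force: 12.0
```

Emit:
arm_command --moves '[[[0, 0, -0.02], [0, 0, 0], 0.0], [[0, 0, -0.05], [0, 0, 0], 0.0], [[0, 0, -0.09], [0, 0, 0], 0.0], [[0, 0, -0.1], [0, 0, 0], 0.0], [[0, 0, -0.1], [0, 0, 0], 0.0]]'

```text
time: 13.9
tool_pos: [0.6237, 0.0734, 0.1573]
tool_rot: [3.137, -0.0, 1.525]
contact_force: [-0.7, -0.1, -0.0]
opening: 0.0273
grip_force: 12.0
```

```bash
python3 -c "
from h import *
plan([(.484,-.214,.135,.865),(.484,-.214,.048,.865)])"
```

```text
at [0.6237 0.0734 0.1573] [ 3.137 -0.     1.525] op 0.0273 t 13.9 q [-0.    0.58  1.33  0.    1.23  0.04]
[-0.147, -0.063, 0.011] az 0.33 ; [-0.159, -0.012, 0.011] az 0.33 ; -> 0.484 -0.214 0.135 0.865
[-0.0, -0.0, 0.087] az -0.0 ; -> 0.484 -0.214 0.048 0.865
```

Emit:
arm_command --moves '[[[-0.03, -0.013, 0.002], [0, 0, 0.066], 0.0], [[-0.06, -0.026, 0.004], [0, 0, 0.132], 0.0], [[-0.09, -0.039, 0.006], [0, 0, 0.198], 0.0], [[-0.12, -0.052, 0.008], [0, 0, 0.264], 0.0], [[-0.147, -0.063, 0.011], [0, 0, 0.33], 0.0]]'

```text
time: 14.4
tool_pos: [0.551, -0.0715, 0.1419]
tool_rot: [-3.138, 0.0, 1.192]
contact_force: [0.2, -0.1, -0.4]
opening: 0.0276
grip_force: 12.0
```

Emit:
arm_command --moves '[[[-0.04, -0.003, 0.002], [0, 0, 0.1], 0.0], [[-0.08, -0.006, 0.004], [0, 0, 0.2], 0.0], [[-0.12, -0.009, 0.008], [0, 0, 0.3], 0.0], [[-0.15, -0.012, 0.011], [0, 0, 0.33], 0.0], [[-0.159, -0.012, 0.011], [0, 0, 0.33], 0.0]]'

```text
time: 14.9
tool_pos: [0.4809, -0.2158, 0.1307]
tool_rot: [-3.138, 0.001, 0.861]
contact_force: [-0.1, -0.2, -1.3]
opening: 0.0279
grip_force: 12.0
```

Emit:
arm_command --moves '[[[0, 0, 0], [0, 0, 0], 0.0], [[0, 0, 0], [0, 0, 0], 0.0], [[0, 0, 0], [0, 0, 0], 0.0], [[0, 0, 0], [0, 0, 0], 0.0], [[0, 0, 0], [0, 0, 0], 0.0]]'

```text
time: 15.4
tool_pos: [0.4837, -0.2132, 0.1327]
tool_rot: [3.142, -0.0, 0.866]
contact_force: [0.6, 0.3, -0.4]
opening: 0.0274
grip_force: 12.0
```

```bash
python3 -c "
from h import *
plan([(.481,-.2165,.048,.865)])
crop('scene',210,90,400,210,4,'pics/c10.png')"
```

```text
at [ 0.4837 -0.2132  0.1327] [ 3.142 -0.     0.866] op 0.0274 t 15.4 q [-0.56  0.44  1.65  0.    1.05  0.14]
[-0.004, 0.0, 0.085] az 0.001 ; -> 0.481 -0.2165 0.048 0.865
```

View pics/c10.png

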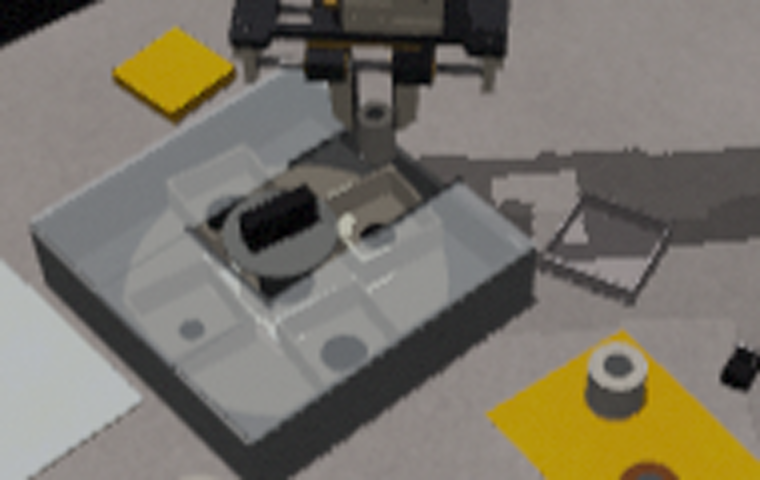

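The spacer is held over the port, with the bin28 mark below at crop (378,235). Lower and drop it.

Emit:
arm_command --moves '[[[-0.004, 0, 0.03], [0, 0, 0], 0.0], [[-0.004, 0, 0.055], [0, 0, 0], 0.0], [[-0.004, 0, 0.075], [0, 0, 0], 0.0], [[-0.004, 0, 0.084], [0, 0, 0], 0.0], [[-0.004, 0, 0.084], [0, 0, 0], 0.0]]'

```text
time: 15.95
tool_pos: [0.4803, -0.2166, 0.0478]
tool_rot: [-3.139, 0.0, 0.865]
contact_force: [0.1, 0.4, -0.9]
opening: 0.0275
grip_force: 12.0
```

Emit:
arm_command --moves '[[[0, 0, 0], [0, 0, 0], 0.0], [[0, 0, 0], [0, 0, 0], 0.044], [[0, 0, 0], [0, 0, 0], 0.044], [[0, 0, 0], [0, 0, 0], 0.044], [[0, 0, -0.02], [0, 0, 0], 0.044]]'

```text
time: 16.45
tool_pos: [0.4795, -0.2164, 0.0674]
tool_rot: [-3.138, 0.0, 0.865]
contact_force: [0.4, 0.4, -0.8]
opening: 0.0437
grip_force: 0.0
```

Emit:
arm_command --moves '[[[0, 0, -0.04], [0, 0, 0], 0.06], [[0, 0, -0.07], [0, 0, 0], 0.06], [[0.03, 0, -0.08], [0, 0, 0], 0.06], [[0.07, 0, -0.08], [0, 0, 0], 0.06], [[0.11, 0, -0.08], [0, 0, 0], 0.06]]'

```text
time: 16.95
tool_pos: [0.5531, -0.1329, 0.15]
tool_rot: [3.139, -0.001, 0.863]
contact_force: [0.4, -0.3, -0.1]
opening: 0.0598
grip_force: 0.0
```

```bash
python3 -c "
from h import *
im=crop('top',205,160,465,290,3,'pics/c11.png')
plan([(.436,.019,.12,1.525)])"
```

```text
at [ 0.5563 -0.1281  0.1497] [ 3.139 -0.004  0.867] op 0.0598 t 17.0 q [-0.36  0.49  1.51  0.    1.14  0.34]
[0.017, -0.093, 0.015] az -0.329 ; [0.047, -0.083, 0.015] az -0.329 ; -> 0.436 0.019 0.12 1.525
```

View pics/c11.png

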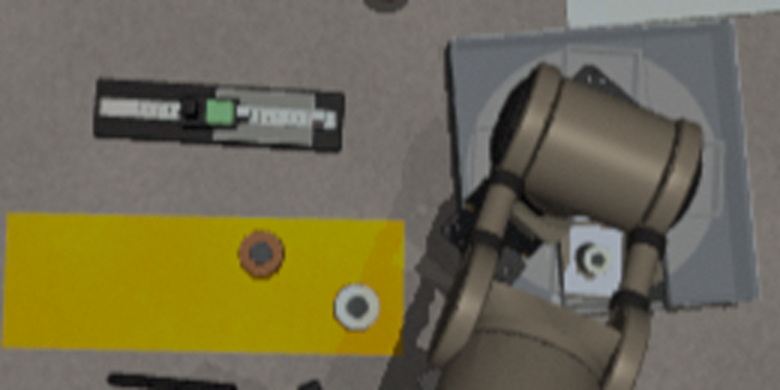

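Spacer28 is in bin28 at crop (593,260). Spacer44 has not moved from (357,307), so it's next.

Emit:
arm_command --moves '[[[0.003, -0.019, 0.003], [0, 0, -0.066], 0.075], [[0.006, -0.038, 0.006], [0, 0, -0.132], 0.075], [[0.01, -0.057, 0.009], [0, 0, -0.198], 0.075], [[0.014, -0.076, 0.012], [0, 0, -0.264], 0.075], [[0.017, -0.093, 0.015], [0, 0, -0.329], 0.075]]'

```text
time: 17.5
tool_pos: [0.4917, -0.0595, 0.1339]
tool_rot: [3.141, -0.0, 1.197]
contact_force: [-0.1, 0.9, -0.8]
opening: 0.075
grip_force: 0.0
```

Emit:
arm_command --moves '[[[0.012, -0.021, 0.004], [0, 0, -0.1], 0.075], [[0.024, -0.042, 0.008], [0, 0, -0.2], 0.075], [[0.036, -0.063, 0.012], [0, 0, -0.3], 0.075], [[0.047, -0.083, 0.015], [0, 0, -0.329], 0.075], [[0.047, -0.083, 0.015], [0, 0, -0.329], 0.075]]'

```text
time: 18.0
tool_pos: [0.4304, 0.0156, 0.1186]
tool_rot: [-3.14, -0.001, 1.525]
contact_force: [0.4, 0.2, 0.0]
opening: 0.0751
grip_force: 0.0
```

Emit:
arm_command --moves '[[[0, 0, 0], [0, 0, 0], 0.075], [[0, 0, 0], [0, 0, 0], 0.075], [[0, 0, 0], [0, 0, 0], 0.075], [[0, 0, 0], [0, 0, 0], 0.075], [[0, 0, 0], [0, 0, 0], 0.075]]'

```text
time: 18.5
tool_pos: [0.4328, 0.0138, 0.1187]
tool_rot: [3.141, -0.0, 1.522]
contact_force: [-0.0, 0.7, 0.4]
opening: 0.0751
grip_force: 0.0
```

```bash
python3 -c "
from h import *
im=robot.read_camera('scene'); hs=cv2.cvtColor(im,cv2.COLOR_RGB2HSV)
m=((hs[...,1]<60)&(hs[...,2]>110)).astype(np.uint8)
u,v=map(int,proj('scene',(.436,.019,.04))); print(u,v)
k=np.zeros_like(m);k[v-12:v+13,u-14:u+15]=m[v-12:v+13,u-14:u+15]
n,l,s,c=cv2.connectedComponentsWithStats(k)
for i in range(1,n): print(s[i],ray('scene',*c[i],.04)) if s[i,4]>10 else 0
plan([(.436,.019,.022,1.525)])"
```

```text
364 181
[350 169  11  12  69] [ 0.44606728 -0.02310658  0.04      ]
[358 177   7  10  31] [0.44828209 0.01388648 0.04      ]
at [0.4327 0.0139 0.1187] [ 3.142 -0.     1.522] op 0.0752 t 18.6 q [-0.15  0.31  1.92  0.    0.91 -0.1 ]
[0.005, 0.003, 0.097] az -0.003 ; -> 0.436 0.019 0.022 1.525
```

Emit:
arm_command --moves '[[[0.005, 0.003, 0.03], [0, 0, 0], 0.075], [[0.005, 0.003, 0.06], [0, 0, 0], 0.075], [[0.005, 0.003, 0.085], [0, 0, 0], 0.075], [[0.005, 0.003, 0.096], [0, 0, 0], 0.075], [[0.005, 0.003, 0.096], [0, 0, 0], 0.075]]'

```text
time: 19.05
tool_pos: [0.4347, 0.019, 0.0213]
tool_rot: [-3.138, -0.0, 1.523]
contact_force: [0.3, -0.8, 0.4]
opening: 0.075
grip_force: 0.0
```

Emit:
arm_command --moves '[[[0, 0, 0], [0, 0, 0], 0.0], [[0, 0, 0], [0, 0, 0], 0.0], [[0, 0, 0], [0, 0, 0], 0.0], [[0, 0, 0], [0, 0, 0], 0.0], [[0, 0, 0], [0, 0, 0], 0.0]]' --squeeze 15

```text
time: 19.55
tool_pos: [0.4361, 0.0189, 0.0232]
tool_rot: [3.141, 0.0, 1.523]
contact_force: [-0.8, 0.5, 3.3]
opening: 0.0434
grip_force: 15.0
```

Emit:
arm_command --moves '[[[0, 0, -0.02], [0, 0, 0], 0.0], [[0, 0, -0.06], [0, 0, 0], 0.0], [[0, 0, -0.1], [0, 0, 0], 0.0], [[0, 0, -0.1], [0, 0, 0], 0.0], [[0, 0, -0.1], [0, 0, 0], 0.0]]'

```text
time: 20.05
tool_pos: [0.4359, 0.019, 0.1231]
tool_rot: [3.14, 0.0, 1.523]
contact_force: [-0.2, -0.6, -2.3]
opening: 0.0437
grip_force: 15.0
```

```bash
python3 -c "
from h import *
plan([cal(.030,.12)])"
```

```text
at [0.4359 0.019  0.1231] [3.14  0.    1.523] op 0.0437 t 20.1 q [-0.13  0.31  1.91  0.    0.93 -0.08]
[0.086, 0.182, 0.003] az -0.002 ; -> 0.6220570381408252 0.09606770006095947 0.12 1.5247963267948965
```

Emit:
arm_command --moves '[[[0.018, 0.038, 0], [0, 0, 0], 0.0], [[0.036, 0.076, 0.0], [0, 0, 0], 0.0], [[0.054, 0.114, 0.0], [0, 0, 0], 0.0], [[0.072, 0.152, 0.0], [0, 0, 0], 0.0], [[0.086, 0.182, 0.0], [0, 0, 0], 0.0]]'

```text
time: 20.55
tool_pos: [0.6224, 0.0971, 0.1199]
tool_rot: [-3.138, 0.0, 1.523]
contact_force: [1.4, -0.3, -1.4]
opening: 0.0436
grip_force: 15.0
```

Emit:
arm_command --moves '[[[0, 0, 0], [0, 0, 0], 0.0], [[0, 0, 0], [0, 0, 0], 0.0], [[0, 0, 0], [0, 0, 0], 0.0], [[0, 0, 0], [0, 0, 0], 0.0], [[0, 0, 0], [0, 0, 0], 0.0]]'

```text
time: 21.05
tool_pos: [0.6211, 0.0957, 0.1229]
tool_rot: [-3.141, -0.0, 1.522]
contact_force: [-0.2, -0.1, -1.3]
opening: 0.0434
grip_force: 15.0
```

```bash
python3 -c "
from h import *
plan([cal(.030,.046)])"
```

```text
at [0.6211 0.0957 0.1229] [-3.141 -0.     1.522] op 0.0434 t 21.1 q [0.03 0.62 1.36 0.   1.16 0.08]
[0.0, 0.001, 0.077] az -0.002 ; -> 0.6220570381408252 0.09606770006095947 0.046 1.5247963267948965
```

Emit:
arm_command --moves '[[[0, 0.001, 0.025], [0, 0, 0], 0.0], [[0, 0.001, 0.05], [0, 0, 0], 0.0], [[0, 0.001, 0.068], [0, 0, 0], 0.0], [[0, 0.001, 0.077], [0, 0, 0], 0.0], [[0, 0.001, 0.079], [0, 0, 0], 0.0]]'

```text
time: 21.55
tool_pos: [0.6221, 0.0959, 0.0433]
tool_rot: [-3.14, -0.0, 1.523]
contact_force: [-1.2, 0.4, -0.6]
opening: 0.0433
grip_force: 15.0
```

Emit:
arm_command --moves '[[[0, 0, 0], [0, 0, 0], 0.0], [[0, 0, 0], [0, 0, 0], 0.055], [[0, 0, 0], [0, 0, 0], 0.064], [[0, 0, 0], [0, 0, 0], 0.064], [[0, 0, -0.02], [0, 0, 0], 0.064]]'

```text
time: 22.05
tool_pos: [0.621, 0.0961, 0.0619]
tool_rot: [-3.137, 0.0, 1.523]
contact_force: [-0.2, 0.3, 0.6]
opening: 0.0636
grip_force: 0.0
```

Emit:
arm_command --moves '[[[0, 0, -0.03], [0, 0, 0], 0.064], [[0, 0, -0.055], [0, 0, 0], 0.06], [[0, 0, -0.055], [0, 0, 0], 0.05], [[0, 0, -0.055], [0, 0, 0], 0.05], [[0, 0, -0.055], [0, 0, 0], 0.05]]'

```text
time: 22.55
tool_pos: [0.6219, 0.0961, 0.1177]
tool_rot: [-3.14, 0.0, 1.523]
contact_force: [-0.7, -0.1, -0.6]
opening: 0.0504
grip_force: 0.0
```

```bash
python3 -c "
from h import *
plan([cal(.118,.11),cal(.118,.044)])"
```

```text
at [0.6219 0.0961 0.1177] [-3.14   0.     1.523] op 0.0504 t 22.6 q [0.03 0.63 1.36 0.   1.15 0.08]
[0.088, -0.0, 0.008] az -0.002 ; -> 0.6261036106971906 0.1839746124771402 0.11 1.5247963267948965
[-0.0, -0.0, 0.066] az 0.0 ; -> 0.6261036106971906 0.1839746124771402 0.044 1.5247963267948965
```

Now the thumb. This time I'll let the fingers close fully before pushing.

Emit:
arm_command --moves '[[[0.03, 0, 0.003], [0, 0, 0], 0.05], [[0.06, 0, 0.006], [0, 0, 0], 0.05], [[0.088, 0, 0.008], [0, 0, 0], 0.05], [[0.088, 0, 0.035], [0, 0, 0], 0.05], [[0.088, 0, 0.074], [0, 0, 0], 0.05]]'

```text
time: 23.05
tool_pos: [0.6278, 0.1854, 0.0448]
tool_rot: [3.138, -0.001, 1.525]
contact_force: [0.1, -0.0, -0.4]
opening: 0.0504
grip_force: 0.0
```

Emit:
arm_command --moves '[[[0, 0, 0], [0, 0, 0], 0.05], [[0, 0, 0], [0, 0, 0], 0.0], [[0, 0, 0], [0, 0, 0], 0.0], [[0, 0, 0], [0, 0, 0], 0.0], [[0, 0, 0], [0, 0, 0], 0.0]]'

```text
time: 23.55
tool_pos: [0.6278, 0.184, 0.0463]
tool_rot: [3.139, -0.001, 1.523]
contact_force: [-0.0, -0.0, 0.5]
opening: 0.0225
grip_force: 0.0
```

Emit:
arm_command --moves '[[[-0.003, 0, 0], [0, 0, 0], 0.0], [[-0.006, 0, 0], [0, 0, 0], 0.0], [[-0.009, 0, 0], [0, 0, 0], 0.0], [[-0.012, 0, 0], [0, 0, 0], 0.0], [[-0.014, 0, 0], [0, 0, 0], 0.0]]'

```text
time: 24.05
tool_pos: [0.625, 0.1703, 0.0456]
tool_rot: [-3.139, -0.001, 1.523]
contact_force: [-4.6, 2.1, 5.2]
opening: 0.014
grip_force: 15.0
```

Emit:
arm_command --moves '[[[-0.002, 0, 0], [0, 0, 0], 0.0], [[-0.004, 0, 0], [0, 0, 0], 0.0], [[-0.005, 0, 0], [0, 0, 0], 0.0], [[-0.006, 0, 0], [0, 0, 0], 0.0], [[-0.006, 0, 0], [0, 0, 0], 0.0]]'

```text
time: 24.55
tool_pos: [0.6248, 0.1647, 0.0456]
tool_rot: [-3.14, -0.001, 1.523]
contact_force: [-5.4, 2.2, 5.9]
opening: 0.0144
grip_force: 15.0
```

Emit:
arm_command --moves '[[[-0.002, 0, 0], [0, 0, 0], 0.0], [[-0.004, 0, 0], [0, 0, 0], 0.0], [[-0.006, 0, 0], [0, 0, 0], 0.0], [[-0.007, 0, 0], [0, 0, 0], 0.0], [[-0.008, 0, 0], [0, 0, 0], 0.0]]'

```text
time: 25.05
tool_pos: [0.6246, 0.1617, 0.0455]
tool_rot: [-3.141, -0.008, 1.523]
contact_force: [-2.9, 21.3, 0.8]
opening: 0.0143
grip_force: 15.0
```

Emit:
arm_command --moves '[[[0, 0, 0], [0, 0, 0], 0.0], [[0, 0, 0], [0, 0, 0], 0.0], [[0, 0, 0], [0, 0, 0], 0.0], [[0, 0, 0], [0, 0, 0], 0.0], [[0, 0, 0], [0, 0, 0], 0.0]]'

```text
time: 25.55
tool_pos: [0.6246, 0.1616, 0.0455]
tool_rot: [-3.141, -0.008, 1.523]
contact_force: [-2.6, 20.2, 1.9]
opening: 0.0139
grip_force: 15.0
```

About 20 N of steady pressing, so spacer44 is gauged. Open the jaw, lift, and go to the knob.

Emit:
arm_command --moves '[[[0.006, 0, 0], [0, 0, 0], 0.0], [[0.01, 0, 0], [0, 0, 0], 0.0], [[0.015, 0, 0], [0, 0, 0], 0.0], [[0.02, 0, 0], [0, 0, 0], 0.0], [[0.022, 0, 0], [0, 0, 0], 0.0]]' --squeeze 25

```text
time: 26.05
tool_pos: [0.6253, 0.1782, 0.0455]
tool_rot: [-3.139, 0.0, 1.523]
contact_force: [-6.4, -1.4, 6.3]
opening: 0.0136
grip_force: 25.0
```

Emit:
arm_command --moves '[[[0, 0, 0], [0, 0, 0], 0.0], [[0, 0, 0], [0, 0, 0], 0.05], [[0, 0, 0], [0, 0, 0], 0.05], [[0, 0, -0.04], [0, 0, 0], 0.05], [[0, 0, -0.085], [0, 0, 0], 0.05]]'

```text
time: 26.55
tool_pos: [0.6256, 0.1775, 0.1287]
tool_rot: [-3.137, 0.001, 1.522]
contact_force: [1.2, 0.5, 0.8]
opening: 0.0409
grip_force: 0.0
```

Emit:
arm_command --moves '[[[0, 0, 0], [0, 0, 0], 0.05], [[0, 0, -0.02], [0, 0, 0], 0.05], [[0, 0, -0.03], [0, 0, 0], 0.05], [[0, 0, -0.03], [0, 0, 0], 0.05], [[0, 0, -0.03], [0, 0, 0], 0.05]]'

```text
time: 27.05
tool_pos: [0.6265, 0.1778, 0.1591]
tool_rot: [-3.141, 0.0, 1.523]
contact_force: [-0.5, -0.5, -1.1]
opening: 0.0499
grip_force: 0.0
```

```bash
python3 -c "
from h import *
plan([(.572,-.215,.16,3.07),(.572,-.215,.085,3.07)])"
```

```text
at [0.6265 0.1778 0.1591] [-3.141  0.     1.523] op 0.0499 t 27.1 q [ 0.16  0.63  1.24 -0.    1.27  0.21]
[-0.132, -0.012, -0.0] az -0.516 ; [-0.109, -0.075, -0.0] az -0.516 ; [-0.057, -0.119, -0.001] az -0.515 ; -> 0.572 -0.215 0.16 3.07
[-0.0, 0.0, 0.075] az -0.0 ; -> 0.572 -0.215 0.085 3.07
```

Emit:
arm_command --moves '[[[-0.027, -0.002, 0], [0, 0, -0.103], 0.05], [[-0.053, -0.005, 0], [0, 0, -0.206], 0.05], [[-0.08, -0.007, 0], [0, 0, -0.31], 0.05], [[-0.106, -0.01, 0], [0, 0, -0.413], 0.05], [[-0.132, -0.012, 0], [0, 0, -0.516], 0.05]]'

```text
time: 27.55
tool_pos: [0.6075, 0.0457, 0.1583]
tool_rot: [-3.14, -0.001, 2.043]
contact_force: [-0.4, -0.0, -1.0]
opening: 0.0498
grip_force: 0.0
```

Emit:
arm_command --moves '[[[-0.022, -0.015, 0], [0, 0, -0.103], 0.05], [[-0.044, -0.03, 0], [0, 0, -0.206], 0.05], [[-0.066, -0.045, 0], [0, 0, -0.31], 0.05], [[-0.088, -0.06, 0], [0, 0, -0.413], 0.05], [[-0.109, -0.075, 0], [0, 0, -0.516], 0.05]]'

```text
time: 28.05
tool_pos: [0.5898, -0.0854, 0.1583]
tool_rot: [-3.141, -0.002, 2.559]
contact_force: [0.4, 0.6, 0.5]
opening: 0.0498
grip_force: 0.0
```

Emit:
arm_command --moves '[[[-0.012, -0.024, 0], [0, 0, -0.103], 0.05], [[-0.023, -0.048, 0], [0, 0, -0.206], 0.05], [[-0.034, -0.072, 0], [0, 0, -0.31], 0.05], [[-0.046, -0.096, 0], [0, 0, -0.413], 0.05], [[-0.057, -0.119, 0], [0, 0, -0.515], 0.05]]'

```text
time: 28.55
tool_pos: [0.5714, -0.216, 0.1583]
tool_rot: [3.141, -0.002, 3.074]
contact_force: [0.5, 0.7, -0.6]
opening: 0.0498
grip_force: 0.0
```

Emit:
arm_command --moves '[[[0, 0, 0], [0, 0, 0], 0.05], [[0, 0, 0], [0, 0, 0], 0.05], [[0, 0, 0], [0, 0, 0], 0.05], [[0, 0, 0], [0, 0, 0], 0.05], [[0, 0, 0], [0, 0, 0], 0.05]]'

```text
time: 29.05
tool_pos: [0.5723, -0.2141, 0.1597]
tool_rot: [3.141, -0.0, 3.071]
contact_force: [-0.5, -0.1, -0.5]
opening: 0.0499
grip_force: 0.0
```

```bash
python3 -c "
from h import *
plan([(.572,-.214,.084,3.07)])"
```

```text
at [ 0.5723 -0.2141  0.1597] [ 3.141 -0.     3.071] op 0.0499 t 29.1 q [-0.48  0.55  1.37  0.    1.22 -1.98]
[0.0, 0.0, 0.076] az 0.001 ; -> 0.572 -0.214 0.084 3.07
```

Emit:
arm_command --moves '[[[0, 0, 0.03], [0, 0, 0], 0.05], [[0, 0, 0.06], [0, 0, 0], 0.05], [[0, 0, 0.076], [0, 0, 0], 0.05], [[0, 0, 0.076], [0, 0, 0], 0.05], [[0, 0, 0.076], [0, 0, 0], 0.0]]'

```text
time: 29.55
tool_pos: [0.5725, -0.2148, 0.0842]
tool_rot: [-3.141, 0.0, 3.07]
contact_force: [-0.3, -0.2, -0.0]
opening: 0.046
grip_force: 0.0
```

Emit:
arm_command --moves '[[[0, 0, 0], [0, 0, 0], 0.0], [[0, 0, 0], [0, 0, 0], 0.0], [[0, 0, 0], [0, 0, 0], 0.0], [[0, 0, 0], [0, 0, 0], 0.0], [[0, 0, 0], [0, 0, 0], 0.0]]'

```text
time: 30.05
tool_pos: [0.5724, -0.2152, 0.0844]
tool_rot: [-3.141, 0.001, 3.07]
contact_force: [-0.1, 0.4, 4.4]
opening: 0.0179
grip_force: 24.9
```

Emit:
arm_command --moves '[[[0, 0, 0], [0, 0, 0.06], 0.0], [[0, 0, 0], [0, 0, 0.13], 0.0], [[0, 0, 0], [0, 0, 0.2], 0.0], [[0, 0, 0], [0, 0, 0.28], 0.0], [[0, 0, 0], [0, 0, 0.36], 0.0]]'

```text
time: 30.55
tool_pos: [0.5725, -0.2147, 0.0844]
tool_rot: [3.141, 0.001, 2.707]
contact_force: [0.2, 3.6, 4.0]
opening: 0.0177
grip_force: 24.9
```

Emit:
arm_command --moves '[[[0, 0, 0], [0, 0, 0.08], 0.0], [[0, 0, 0], [0, 0, 0.16], 0.0], [[0, 0, 0], [0, 0, 0.24], 0.0], [[0, 0, 0], [0, 0, 0.32], 0.0], [[0, 0, 0], [0, 0, 0.4], 0.0]]'

```text
time: 31.05
tool_pos: [0.573, -0.2141, 0.0844]
tool_rot: [3.14, 0.001, 2.307]
contact_force: [3.1, 5.7, 3.9]
opening: 0.0175
grip_force: 24.9
```

Emit:
arm_command --moves '[[[0, 0, 0], [0, 0, 0.08], 0.0], [[0, 0, 0], [0, 0, 0.16], 0.0], [[0, 0, 0], [0, 0, 0.24], 0.0], [[0, 0, 0], [0, 0, 0.32], 0.0], [[0, 0, 0], [0, 0, 0.4], 0.0]]'

```text
time: 31.55
tool_pos: [0.5735, -0.2138, 0.0844]
tool_rot: [3.138, -0.0, 1.907]
contact_force: [4.9, 6.0, 2.8]
opening: 0.0175
grip_force: 24.9
```

Emit:
arm_command --moves '[[[0, 0, 0], [0, 0, 0.08], 0.0], [[0, 0, 0], [0, 0, 0.16], 0.0], [[0, 0, 0], [0, 0, 0.22], 0.0], [[0, 0, 0], [0, 0, 0.26], 0.0], [[0, 0, 0], [0, 0, 0.26], 0.0]]'

```text
time: 32.05
tool_pos: [0.5739, -0.2138, 0.0844]
tool_rot: [3.138, -0.001, 1.649]
contact_force: [5.2, 5.1, 1.6]
opening: 0.0179
grip_force: 25.0
```

```bash
cat > bins.py <<'E'
from h import *
im=robot.read_camera('top'); V=cv2.cvtColor(im,cv2.COLOR_RGB2HSV)[...,2]
s=V[225:272,385:425]; 
m=(s<np.median(s)*.6).astype(np.uint8)
n,l,st,c=cv2.connectedComponentsWithStats(m)
for i in range(1,n):
    if st[i,4]>25: print(st[i],ray('top',c[i][0]+385,c[i][1]+225,.011)[:2])
E
python3 bins.py; python3 -c "
from h import *
plan([])"
```

```text
[  0   0  15  29 111] [ 0.51176786 -0.18314269]
[ 21   6  19  13 155] [ 0.51879746 -0.26006799]
at [ 0.574  -0.2137  0.0844] [ 3.137e+00 -1.000e-03  1.650e+00] op 0.0174 t 32.1 q [-0.48  0.63  1.45  0.    1.05 -0.56]
```

Turned as planned. Release the knob, lift and move back above the spacer in the caliper, and check on the way.

Emit:
arm_command --moves '[[[0, 0, 0], [0, 0, 0], 0.05], [[0, 0, 0], [0, 0, 0], 0.05], [[0, 0, -0.02], [0, 0, 0], 0.05], [[0, 0, -0.05], [0, 0, 0], 0.06], [[0, 0, -0.075], [0, 0, 0], 0.064]]'

```text
time: 32.6
tool_pos: [0.5718, -0.2153, 0.1596]
tool_rot: [-3.141, -0.0, 1.649]
contact_force: [0.4, -0.2, 0.2]
opening: 0.0532
grip_force: 0.0
```

```bash
python3 -c "
from h import *
plan([(.624,.17,.16,1.525)])"
```

```text
at [ 0.5718 -0.2153  0.1596] [-3.141 -0.     1.649] op 0.0532 t 32.6 q [-0.49  0.55  1.37 -0.    1.22 -0.56]
[0.19, 0.041, -0.0] az 0.062 ; [0.192, 0.029, -0.0] az 0.062 ; -> 0.624 0.17 0.16 1.525
```

```bash
python3 -c "
from h import *
im=robot.read_camera('top'); hs=cv2.cvtColor(im,cv2.COLOR_RGB2HSV)
p=F+.022*EY; u,v=map(int,proj('top',(*p,.06))); s=hs[v-11:v+12,u-13:u+14,2]
# dark round in the middle of the top
m=(s<100).astype(np.uint8); n,l,st,c=cv2.connectedComponentsWithStats(m)
print(u,v)
for i in range(1,n):
  if st[i,4]>6: print(st[i],ray('top',c[i][0]+u-13,c[i][1]+v-11,.06)[:2])
print('expected',p)
for r in s[::2]: print(' '.join('%3d'%a for a in r))
"
```

```text
300 197
[ 0  2 13  3 25] [0.64512766 0.11468107]
[16  3 11  8 38] [0.63842499 0.06227573]
[11  8  7  7 39] [0.62294031 0.08796585]
[ 0 11  2  5  8] [0.61514586 0.12683864]
[  0  14  27   9 123] [0.59856297 0.0822323 ]
expected [0.62168917 0.08807616]
118 116 121 121 118 121 122 120 118 122 125 120 120 121 120 118 117 116 117 119 120 118 116 118 115 115 115
 94  95  95 104 103 106 108 107 120 121 118 120 118 118 114 116 115 114 114 120 117 116 118 119 116 117 118
102  98  93  94  90  89  89  87  94  96 100 114 129 140 144 141 131 110  81  69  74  69  68  67  69  87  90
117 117 116 119 116 116 116 116 125 148 167 171 170 170 170 171 170 170 169 156 133 115 114  50  39  41  43
118 116 116 116 117 118 116 121 163 170 170 156  95  97  83  92 115 147 169 172 167 126 122  55  40  43  43
169 110 152 157 144 155 153 159 170 169 159  99  74  71  72  74  73  80 145 168 173 173 138 105 100  93  69
124  72 162 165 127 163 167 145 167 172 168  92  73  72  75  72  70  79 154 169 170 165 158 168 174 170 140
 64  76 149 153 123 164 164 103 159 171 170 154 138  90  78  82 129 139 169 171 166  89  93  93  96 106 132
117 115 119 118 116 121 118  90  70 130 169 170 171 169 171 170 172 172 170 137  80  61  65  61  60  66 124
117 119 116 117 117 116 118 116  93  57  54  75 119 130 130 132 129  90  56  52  93 116  72  45  40  41  43
 97  99 103 107 121 126 122 124 125 122 103  92  56  49  49  48  52  89  93  96 119 118  60  44  42  45  44
 41  42  43  39  44  44  43  43  36  30  30  27  19  19  23  37  40  54  63  69  74  93  45  41  45  42  44
```

Emit:
arm_command --moves '[[[0.04, 0.008, 0], [0, 0, 0.013], 0.064], [[0.08, 0.016, 0], [0, 0, 0.026], 0.064], [[0.12, 0.025, 0], [0, 0, 0.04], 0.064], [[0.16, 0.033, 0], [0, 0, 0.052], 0.064], [[0.19, 0.041, 0], [0, 0, 0.062], 0.064]]'

```text
time: 33.15
tool_pos: [0.5976, -0.0203, 0.1585]
tool_rot: [-3.141, -0.0, 1.588]
contact_force: [0.5, -0.5, 0.5]
opening: 0.0641
grip_force: 0.0
```

Emit:
arm_command --moves '[[[0.04, 0.006, 0], [0, 0, 0.02], 0.07], [[0.07, 0.01, 0], [0, 0, 0.04], 0.07], [[0.1, 0.015, 0], [0, 0, 0.062], 0.07], [[0.11, 0.017, 0], [0, 0, 0.062], 0.07], [[0.11, 0.017, 0], [0, 0, 0.062], 0.07]]'

```text
time: 33.65
tool_pos: [0.613, 0.0888, 0.1583]
tool_rot: [-3.141, 0.0, 1.528]
contact_force: [-0.0, -0.6, 0.4]
opening: 0.0702
grip_force: 0.0
```

Emit:
arm_command --moves '[[[0, 0, 0.02], [0, 0, 0], 0.07], [[0, 0, 0.04], [0, 0, 0], 0.07], [[0, 0, 0.04], [0, 0, 0], 0.07], [[0, 0, 0.04], [0, 0, 0], 0.07], [[0, 0, 0.04], [0, 0, 0], 0.07]]'

```text
time: 34.15
tool_pos: [0.6138, 0.0871, 0.1199]
tool_rot: [3.14, -0.0, 1.525]
contact_force: [-0.1, -0.3, 0.2]
opening: 0.0702
grip_force: 0.0
```

```bash
python3 bins.py; python3 -c "
from h import *
plan([cal(.024,.12),cal(.024,.044)])"
```

```text
[ 13  14  14  14 147] [ 0.48935055 -0.22353535]
at [0.6139 0.0873 0.12  ] [ 3.139 -0.     1.525] op 0.0703 t 34.2 q [ 0.02  0.61  1.39 -0.    1.14  0.06]
[0.003, 0.008, 0.0] az 0.0 ; -> 0.6217811354665277 0.09007404694167442 0.12 1.5247963267948965
[0.0, -0.0, 0.076] az 0.0 ; -> 0.6217811354665277 0.09007404694167442 0.044 1.5247963267948965
```

Spacer44 stands at (0.623, 0.088), and bin44 (a mark of about 42 mm) is under the port. Pick up the spacer.

Emit:
arm_command --moves '[[[0.001, 0.009, 0], [0, 0, 0], 0.07], [[0.001, 0.009, 0.03], [0, 0, 0], 0.07], [[0.001, 0.009, 0.06], [0, 0, 0], 0.07], [[0.001, 0.009, 0.076], [0, 0, 0], 0.07], [[0.001, 0.009, 0.076], [0, 0, 0], 0.07]]'

```text
time: 34.7
tool_pos: [0.6212, 0.0884, 0.0405]
tool_rot: [-3.138, 0.0, 1.526]
contact_force: [-0.2, -0.7, -0.4]
opening: 0.07
grip_force: 0.0
```

Emit:
arm_command --moves '[[[0, 0, 0], [0, 0, 0], 0.0], [[0, 0, 0], [0, 0, 0], 0.0], [[0, 0, 0], [0, 0, 0], 0.0], [[0, 0, 0], [0, 0, 0], 0.0], [[0, 0, 0], [0, 0, 0], 0.0]]' --squeeze 15

```text
time: 35.2
tool_pos: [0.6228, 0.0885, 0.0438]
tool_rot: [3.14, -0.0, 1.526]
contact_force: [-0.1, 0.0, 5.3]
opening: 0.0431
grip_force: 15.0
```

Emit:
arm_command --moves '[[[0, 0, -0.02], [0, 0, 0], 0.0], [[0, 0, -0.06], [0, 0, 0], 0.0], [[0, 0, -0.1], [0, 0, 0], 0.0], [[0, 0, -0.11], [0, 0, 0], 0.0], [[0, 0, -0.11], [0, 0, 0], 0.0]]'

```text
time: 35.7
tool_pos: [0.623, 0.0885, 0.1546]
tool_rot: [3.138, -0.0, 1.526]
contact_force: [0.5, 0.1, -2.2]
opening: 0.0437
grip_force: 15.0
```

```bash
python3 -c "
from h import *
plan([(.484,-.223,.14,.865)])"
```

```text
at [0.623  0.0885 0.1546] [ 3.138 -0.     1.526] op 0.0437 t 35.7 q [0.02 0.59 1.32 0.   1.23 0.06]
[-0.159, -0.062, 0.007] az 0.33 ; [-0.17, -0.008, 0.008] az 0.331 ; -> 0.484 -0.223 0.14 0.865
```

Emit:
arm_command --moves '[[[-0.032, -0.012, 0], [0, 0, 0.066], 0.0], [[-0.064, -0.024, 0.002], [0, 0, 0.132], 0.0], [[-0.096, -0.036, 0.004], [0, 0, 0.198], 0.0], [[-0.128, -0.05, 0.006], [0, 0, 0.264], 0.0], [[-0.159, -0.062, 0.007], [0, 0, 0.33], 0.0]]'

```text
time: 36.2
tool_pos: [0.5507, -0.0684, 0.1431]
tool_rot: [-3.137, 0.001, 1.193]
contact_force: [0.3, 0.7, -0.8]
opening: 0.0436
grip_force: 15.0
```

Emit:
arm_command --moves '[[[-0.04, -0.002, 0.002], [0, 0, 0.08], 0.0], [[-0.08, -0.004, 0.004], [0, 0, 0.16], 0.0], [[-0.12, -0.006, 0.006], [0, 0, 0.24], 0.0], [[-0.15, -0.008, 0.008], [0, 0, 0.31], 0.0], [[-0.17, -0.008, 0.008], [0, 0, 0.331], 0.0]]'

```text
time: 36.7
tool_pos: [0.4808, -0.2239, 0.1351]
tool_rot: [-3.137, 0.001, 0.861]
contact_force: [-0.1, 0.4, -0.9]
opening: 0.0435
grip_force: 15.0
```

Emit:
arm_command --moves '[[[0, 0, 0], [0, 0, 0], 0.0], [[0, 0, 0], [0, 0, 0], 0.0], [[0, 0, 0], [0, 0, 0], 0.0], [[0, 0, 0], [0, 0, 0], 0.0], [[0, 0, 0], [0, 0, 0], 0.0]]'

```text
time: 37.2
tool_pos: [0.4836, -0.222, 0.1375]
tool_rot: [-3.141, -0.0, 0.866]
contact_force: [0.4, -0.0, -1.0]
opening: 0.0432
grip_force: 15.0
```

```bash
python3 -c "
from h import *
plan([(.484,-.223,.048,.865)])"
```

```text
at [ 0.4836 -0.222   0.1375] [-3.141 -0.     0.866] op 0.0432 t 37.2 q [-0.57  0.44  1.63  0.    1.07  0.13]
[-0.001, 0.001, 0.09] az 0.001 ; -> 0.484 -0.223 0.048 0.865
```

Emit:
arm_command --moves '[[[0.001, 0.001, 0.025], [0, 0, 0], 0.0], [[0.001, 0.001, 0.05], [0, 0, 0], 0.0], [[0.001, 0.001, 0.07], [0, 0, 0], 0.0], [[0.001, 0.001, 0.085], [0, 0, 0], 0.0], [[0.001, 0.001, 0.088], [0, 0, 0], 0.0]]'

```text
time: 37.7
tool_pos: [0.484, -0.2217, 0.0481]
tool_rot: [-3.138, 0.0, 0.866]
contact_force: [-0.3, -0.4, -2.3]
opening: 0.0436
grip_force: 15.0
```

Emit:
arm_command --moves '[[[0, 0, 0], [0, 0, 0], 0.0], [[0, 0, 0], [0, 0, 0], 0.052], [[0, 0, 0], [0, 0, 0], 0.053], [[0, 0, 0], [0, 0, 0], 0.053], [[0, 0, -0.02], [0, 0, 0], 0.053]]'

```text
time: 38.2
tool_pos: [0.4835, -0.222, 0.0685]
tool_rot: [-3.138, 0.0, 0.865]
contact_force: [0.4, -0.2, 0.1]
opening: 0.0529
grip_force: 0.0
```

Emit:
arm_command --moves '[[[0, 0, -0.04], [0, 0, 0], 0.053], [[0, 0, -0.08], [0, 0, 0], 0.053], [[0, 0, -0.095], [0, 0, 0], 0.05], [[0, 0, -0.095], [0, 0, 0], 0.05], [[0, 0, -0.095], [0, 0, 0], 0.05]]'

```text
time: 38.7
tool_pos: [0.4845, -0.2226, 0.1644]
tool_rot: [-3.141, -0.0, 0.865]
contact_force: [-0.9, -0.1, -0.6]
opening: 0.0502
grip_force: 0.0
```

```bash
python3 -c "
from h import *
im=robot.read_camera('top')
g=cv2.cvtColor(im,cv2.COLOR_RGB2HSV)[...,2]
u,v=map(int,proj('top',(.6248,.184,.067))); s=g[v-4:v+5,u-16:u+17]
y,x=np.nonzero(s<32); print('thumb',len(x),ray('top',x.mean()+u-16,y.mean()+v-4,.067)[:2])
for r in s: print(' '.join('%3d'%a for a in r))
plan([cal(.112,.14,.001)])"
```

```text
thumb 28 [0.62506693 0.18118089]
 37  38  37  37  38  37  43  40  38  40  38  39  42  45  35  41  31  31  31  31  31  34  34  34  32  47 119 116 115 114 114 116 116
 44  44  46  43  43  43  42  42  38  39  38  40  40  41  29  39  28  29  28  33  35  39  40  38  48  49  91  89  86  86  90  89  87
100 101 103 101  84  81  82  79  69  63  63  62  65  53  35  33  32  36  37  34  40  43  44  78 115 115  96  91  92  96 100  85  50
138 148 148 148 140 138 134 126 129 130 126 129 133 125  74  35  33  38  39  26  32  39  45  98 152 152 138 136 138 141 141 129  67
137 160 159 153 161 161 152 151 162 163 134 160 167 162  97  44  35  41  40  21  19  38  47 102 153 156 153 153 154 154 156 152  84
136 158 160 145 160 161 144 159 164 161 104 157 164 134  78  38  37  41  41  14  13  38  47 108 150 154 153 154 153 153 155 151  87
150 160 161 152 161 161 143 159 163 159 124 160 161 102  55  28  28  33  29  11  13  38  53 118 151 154 153 154 152 153 154 152  81
132 136 147 149 149 145 137 161 164 163 153 163 164 133  68  32  13  10  10   7  22  40  50 118 154 155 154 153 153 154 155 152  70
 77  78  99 101  99  99 101 121 125 124 123 127 129 123  64  41  16  15  13  15  36  43  52 117 151 153 152 153 153 153 155 152  67
at [ 0.4841 -0.2223  0.1636] [-3.14   0.     0.865] op 0.0496 t 38.8 q [-0.57  0.42  1.6   0.    1.13  0.13]
[0.199, -0.076, 0.012] az -0.33 ; [0.212, -0.007, 0.012] az -0.33 ; -> 0.6268266502094404 0.17793497557880555 0.14 1.5247963267948965
```

```bash
python3 -c "
from h import *
plan([cal(.1175,.14)])"
```

```text
at [ 0.4841 -0.2223  0.1636] [-3.14   0.     0.865] op 0.0496 t 38.8 q [-0.57  0.42  1.6   0.    1.13  0.13]
[0.2, -0.078, 0.012] az -0.33 ; [0.215, -0.008, 0.012] az -0.33 ; -> 0.6260806188076657 0.18347514138386645 0.14 1.5247963267948965
```

Emit:
arm_command --moves '[[[0.04, -0.015, 0.002], [0, 0, -0.066], 0.05], [[0.08, -0.03, 0.004], [0, 0, -0.132], 0.05], [[0.12, -0.046, 0.007], [0, 0, -0.198], 0.05], [[0.16, -0.061, 0.01], [0, 0, -0.264], 0.05], [[0.202, -0.078, 0.012], [0, 0, -0.33], 0.05]]'

```text
time: 39.25
tool_pos: [0.5559, -0.0169, 0.1507]
tool_rot: [-3.138, 0.001, 1.197]
contact_force: [0.1, -0.4, 0.4]
opening: 0.05
grip_force: 0.0
```

Emit:
arm_command --moves '[[[0.045, -0.002, 0.002], [0, 0, -0.08], 0.05], [[0.09, -0.004, 0.004], [0, 0, -0.16], 0.05], [[0.135, -0.005, 0.008], [0, 0, -0.24], 0.05], [[0.18, -0.006, 0.012], [0, 0, -0.3], 0.05], [[0.214, -0.008, 0.012], [0, 0, -0.33], 0.05]]'

```text
time: 39.75
tool_pos: [0.6268, 0.1861, 0.1377]
tool_rot: [-3.137, 0.001, 1.528]
contact_force: [-0.2, 0.9, 0.9]
opening: 0.05
grip_force: 0.0
```

Emit:
arm_command --moves '[[[0, 0, 0], [0, 0, 0], 0.05], [[0, 0, 0], [0, 0, 0], 0.05], [[0, 0, 0], [0, 0, 0], 0.05], [[0, 0, 0], [0, 0, 0], 0.05], [[0, 0, 0], [0, 0, 0], 0.05]]'

```text
time: 40.25
tool_pos: [0.6276, 0.1824, 0.1408]
tool_rot: [-3.142, 0.0, 1.523]
contact_force: [-0.2, -0.4, -1.3]
opening: 0.0497
grip_force: 0.0
```

```bash
python3 -c "
from h import *
plan([cal(.1175,.044)])
im=crop('top',340,160,465,280,4,'pics/c12.png')"
```

```text
at [0.6276 0.1824 0.1408] [-3.142  0.     1.523] op 0.0497 t 40.2 q [0.17 0.65 1.26 0.   1.24 0.21]
[0.001, -0.002, 0.097] az -0.002 ; -> 0.6260806188076657 0.18347514138386645 0.044 1.5247963267948965
```

View pics/c12.png

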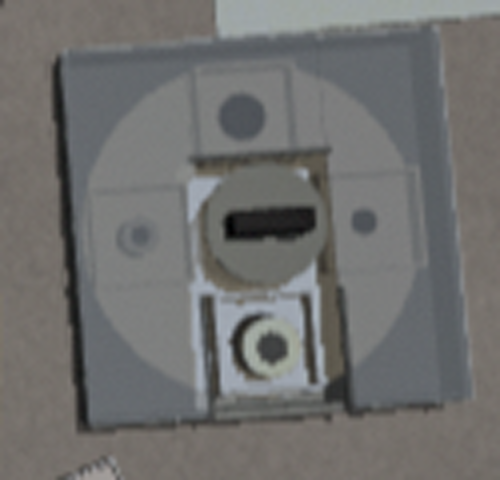

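Spacer44 stands in bin44 at crop (268,347), and spacer28 in bin28 on the left at (140,235). Now shut the empty caliper.

Emit:
arm_command --moves '[[[0.001, -0.002, 0.03], [0, 0, 0], 0.05], [[0.001, -0.002, 0.06], [0, 0, 0], 0.05], [[0.001, -0.002, 0.085], [0, 0, 0], 0.05], [[0.001, -0.002, 0.096], [0, 0, 0], 0.05], [[0.001, -0.002, 0.096], [0, 0, 0], 0.0]]' --squeeze 20

```text
time: 40.8
tool_pos: [0.6248, 0.1842, 0.0433]
tool_rot: [-3.139, 0.001, 1.524]
contact_force: [-0.7, 0.4, -0.8]
opening: 0.0458
grip_force: 0.0
```

Emit:
arm_command --moves '[[[0, 0, 0], [0, 0, 0], 0.0], [[0, 0, 0], [0, 0, 0], 0.0], [[0, 0, 0], [0, 0, 0], 0.0], [[0, 0, 0], [0, 0, 0], 0.0], [[0, 0, 0], [0, 0, 0], 0.0]]'

```text
time: 41.3
tool_pos: [0.6256, 0.1848, 0.0457]
tool_rot: [3.141, -0.0, 1.525]
contact_force: [-2.7, -0.7, 5.6]
opening: 0.0139
grip_force: 20.0
```

Emit:
arm_command --moves '[[[-0.005, 0, 0], [0, 0, 0], 0.0], [[-0.012, 0, 0], [0, 0, 0], 0.0], [[-0.02, 0, 0], [0, 0, 0], 0.0], [[-0.028, 0, 0], [0, 0, 0], 0.0], [[-0.036, 0, 0], [0, 0, 0], 0.0]]'

```text
time: 41.8
tool_pos: [0.6241, 0.1489, 0.0456]
tool_rot: [3.141, -0.001, 1.525]
contact_force: [-2.3, 1.9, 5.6]
opening: 0.0135
grip_force: 20.0
```

Emit:
arm_command --moves '[[[-0.006, 0, 0], [0, 0, 0], 0.0], [[-0.011, 0, 0], [0, 0, 0], 0.0], [[-0.015, 0, 0], [0, 0, 0], 0.0], [[-0.018, 0, 0], [0, 0, 0], 0.0], [[-0.02, 0, 0], [0, 0, 0], 0.0]]'

```text
time: 42.3
tool_pos: [0.6234, 0.1288, 0.0457]
tool_rot: [3.14, -0.001, 1.525]
contact_force: [-1.6, 1.2, 5.4]
opening: 0.0136
grip_force: 20.0
```

Emit:
arm_command --moves '[[[-0.002, 0, 0], [0, 0, 0], 0.0], [[-0.004, 0, 0], [0, 0, 0], 0.0], [[-0.005, 0, 0], [0, 0, 0], 0.0], [[-0.006, 0, 0], [0, 0, 0], 0.0], [[-0.006, 0, 0], [0, 0, 0], 0.0]]'

```text
time: 42.8
tool_pos: [0.6232, 0.1244, 0.0457]
tool_rot: [3.14, -0.003, 1.525]
contact_force: [-1.8, 5.7, 5.6]
opening: 0.0138
grip_force: 20.0
```

Emit:
arm_command --moves '[[[-0.001, 0, 0], [0, 0, 0], 0.0], [[-0.002, 0, 0], [0, 0, 0], 0.0], [[-0.003, 0, 0], [0, 0, 0], 0.0], [[-0.003, 0, 0], [0, 0, 0], 0.0], [[-0.003, 0, 0], [0, 0, 0], 0.0]]'

```text
time: 43.3
tool_pos: [0.6232, 0.1242, 0.0457]
tool_rot: [3.139, -0.006, 1.525]
contact_force: [-0.2, 16.5, 3.8]
opening: 0.0139
grip_force: 20.0
```

Emit:
arm_command --moves '[[[0, 0, 0], [0, 0, 0], 0.05], [[0, 0, 0], [0, 0, 0], 0.05], [[0, 0, 0], [0, 0, 0], 0.05], [[0, 0, -0.03], [0, 0, 0], 0.05], [[0, 0, -0.06], [0, 0, 0], 0.05]]'

```text
time: 43.8
tool_pos: [0.622, 0.1191, 0.1043]
tool_rot: [-3.139, 0.001, 1.524]
contact_force: [0.3, -0.4, 0.4]
opening: 0.0479
grip_force: 0.0
```

Emit:
arm_command --moves '[[[0.03, 0, -0.05], [0, 0, 0], 0.05], [[0.07, 0, -0.08], [0, 0, 0], 0.05], [[0.11, 0, -0.08], [0, 0, 0], 0.05], [[0.15, 0, -0.08], [0, 0, 0], 0.05], [[0.17, 0, -0.08], [0, 0, 0], 0.05]]'

```text
time: 44.3
tool_pos: [0.6302, 0.2925, 0.185]
tool_rot: [3.141, -0.001, 1.527]
contact_force: [-0.2, -0.8, 0.8]
opening: 0.05
grip_force: 0.0
```

Emit:
arm_command --moves '[[[0, 0, 0], [0, 0, 0], 0.05], [[0, 0, 0], [0, 0, 0], 0.05], [[0, 0, 0], [0, 0, 0], 0.05], [[0, 0, 0], [0, 0, 0], 0.05], [[0, 0, 0], [0, 0, 0], 0.05]]'

```text
time: 44.8
tool_pos: [0.6308, 0.2884, 0.1849]
tool_rot: [3.141, -0.0, 1.523]
contact_force: [-0.5, -0.4, 0.1]
opening: 0.05
grip_force: 0.0
```

```bash
python3 -c "
from h import *
im=robot.read_camera('top'); g=cv2.cvtColor(im,cv2.COLOR_RGB2HSV)[...,2]
v=int(proj('top',(*F,.058))[1]);u=int(proj('top',(*F,.058))[0])
for r in g[v-5:v+6,u-28:u+10]: print(' '.join('%3d'%a for a in r))
hs=cv2.cvtColor(im,cv2.COLOR_RGB2HSV); m=(hs[...,0]>40)&(hs[...,0]<80)&(hs[...,1]>60); m[:185]=0;m[212:]=0;m[:,:240]=0;m[:,320:]=0
y,x=np.nonzero(m); print('green',len(x),ray('top',x.mean(),y.mean(),.034))
"
```

```text
115 116 117 115 117 119  97  95  94 104 105 104 104 105 114 117 116 116 117 116 116 116 115 118 117 117 118 116 119 115  52  41  42  42  42  44  42  44
115 114 114 116 118 115  65  54  56  70  70  70  70  71  86  90  88  88  92  90  90  88  88  94  95 114 118 118 120 117  53  38  42  45  43  45  43  45
122 118 117 118 119 102  49  38  39  41  42  38  42  43  51  90  99  99 100  86  83  81  66  67  59  90 115 118 119 123  54  44  41  43  44  44  41  44
151 147 147 146 146  99  43  33  38  37  33  23  40  42  67 135 142 142 143 132 131 131 126 105  56  72 115 120 122 127  60  45  48  43  43  41  41  43
169 159 167 171 167 115  50  36  38  41  43  18  38  42  77 152 157 155 157 156 156 157 153 116  67 131 146 147 140 122 104 101  94  67  68  57  51  44
166 144 163 168 158 124  53  37  38  42  45  19  41  44  81 152 156 156 154 157 155 156 155 108  70 168 172 171 164 129 149 153 147 119 133 131 105  53
163 143 163 166 148 122  56  31  31  31  37  13  40  47  82 152 156 156 155 156 156 157 154 107  71 164 173 173 170 154 168 173 169 140 167 169 134  61
167 158 165 168 156 108  55  15   7  14  16  12  42  45  83 153 156 156 155 155 156 157 155  96  59 124 132 132 137 148 148 151 154 133 168 171 135  60
150 150 151 149 141  81  45  16  11  15  12  16  42  46  93 151 156 156 155 154 158 159 154  86  42  51  54  57  71  94  91  97 108 133 169 171 138  61
123 124 123 122 115  64  43  36  32  33  30  32  42  46  87 127 139 140 138 140 154 156 156  87  37  55  59  59  62  68  68  68  77 148 171 171 142  63
117 115 114 116 114  78  40  36  32  27  30  32  31  35  53  71  87  92  92  95 113 118 116  68  37  65  67  65  68  64  62  60  66 125 133 132 107  53
green 73 [0.62072575 0.10764907 0.034     ]
```

```bash
python3 -c "
from cell import robot
print(robot.hand_in())"
```

```text
the job is handed in; nothing more can be done
None
```

I gauged the two spacers present in order (28 mm, then 44 mm), put each in its own bin, shut the empty caliper and handed the job in at about 45 s; the hand-in gave no verdict. I did not turn the turntable for the 28 mm spacer, as its bin was already in the port opening, about 12 mm off centre.

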